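# Seat the blank in the routing jig and clamp it with the draw latch

### The arm

A 7-joint arm with a two-finger parallel gripper is mounted at the origin on a cart in front of the work surface, level with it; the furniture and walls round the work are solid. World frame = base frame: x ahead of the robot, y to its left, z up, the work surface at z = 0. Lengths are in mm, angles in rad, forces in N, time in s.
With the tool pointing down it reaches from about 425 to 875 mm from the base axis. Payload 4.7 kg.
Tool frame: the origin (TCP) lies midway between the tips of the shut fingers; the grasp point (between the pads) lies 19 mm behind it (ctrl.pinch_z is the distance from the TCP to the grasp point, in mm); x points along the fingers, y is the direction in which the jaws open and shut, and the axes are right-handed (so a half turn about x gives the same grasp; the last joint's range is limited). The gripper opens to 85 mm and grips with 20 to 120 N. Pads are 22 mm wide; open, the fingers measure 114 mm over their backs; the gripper's body (76 mm by 85 mm) begins 54 mm behind the grasp point. The pads swing forward as they close: fully open they stand 13 mm farther back than shut.
Start: joints at [-1.121, 0.321, -0.07, 1.45, 0.023, 1.371, -0.057], TCP at [274.416, 589.254, 231.349] pointing down, gripper open.
Joint ranges: [-2.86, 2.86], [-0.3, 2.09], [-1.38, 1.24], [0.06, 2.45], [-1.56, 4.7], [0.09, 2.05], [-2.69, 2.69]. Speed limits (rad/s): [2.57, 2.57, 3.14, 3.14, 3.14, 3.14, 3.14].

### API

Orientations are given as a unit quaternion [x, y, z, w].
In Python, from workcell import ctrl, viewer, finder gives the robot as it stands.
- The arm moves only by the shell command python3 -m crank 'ROWS' [FORCE]. ROWS is JSON, a list of rows, each a list of 7 numbers: the opening, from 0 (shut) to 1 (fully open), then the shift along the tool's x, y, z as a fraction of full scale, then the turn, a rotation vector about the tool's x, y, z as a fraction of full scale. In form: [[grip, tx, ty, tz, wx, wy, wz], ...]. A call has 1 to 20 rows; each row is the pose to reach, as a shift and turn from the pose measured when the call began, along the tool's axes at that moment; what a row does not reach only later rows make up. Full scale, the value 1, is 60 cm for a shift and 60 degrees for a turn. A row lasts 1/12 s, in which the tool goes at most 41.7 mm and 7.16 degrees, less where a joint would pass 70% of its speed; a pose out of reach is approached as far as the arm can. A call with a number of a shift or a turn outside -1 to 1 is refused whole. A call with a gripper value outside its range is refused whole. The fingers move at their own pace and stop on an object; FORCE is the grip in N (left out, the last holds). Time passes only in rows, so rows that repeat a pose let the fingers close. It gives the time, the measured TCP pose, the force and the opening at its end, in the units of the state.
- ctrl.state(): the state, without advancing time (a new reading comes with each control period).
- viewer.grab_frame(name): name is "side" or "top"; returns (picture, depth): 420x560x3 uint8, red, green, blue; 420x560 float32, mm along the optical axis (not along the pixel's ray), 0 where there is no reading.
- viewer.camera_model(name): a dict with "fx", "fy", "cx", "cy" (pixels), "cam_to_world" (4x4, takes a point from camera to world coordinates). Camera axes: x right, y down, z forward; pixel columns grow to the right and rows downward; lengths in mm; the calibration is good to about 2 mm. A picture is of the moment at which its call begins. camera_model takes no time and is no camera call.
- ctrl.job_done(): hands the job in, once; it reports no verdict.
Trained networks look in the newest picture that a camera, given by its name, has taken for a name from the list of things; names that differ only in an ending like _2 or _b are one class to them, and where a whole thing is asked for, a point or a joint stands for the part that bears it (a point fixed in the world has none). Each returns a list of dicts, best first, with "p" (0 to 1); they miss things now and then, are a little off and sometimes report something else, mostly with a low value. They report only what shows in the picture. A call takes as long as a camera call.
- finder.boxes_of(camera, name): "box" ([left, top, width, height] in pixels, round what is visible of it).
The state is a dict: "time": time; "joints": joint angles; "dq": joint speeds; "joint_torque": joint torques, N m; "tool_pos": TCP position; "eef_rot": TCP orientation; "ft_force": force on the tool from outside, world axes, zero at the start; "moment": the same for the moment, N m; "finger_gap": opening from 0.0 (shut) to 1.0 (fully open).
Only numpy, scipy, OpenCV 4.12 (cv2) and the standard library are available. Lean on these libraries where they do the work, as an engineer would, in place of code of your own. Each camera call takes 0.05 s, during which the arm holds its last target.

### The job

Slide the maple blank along the fence of the routing jig until it is fully home against the metal end stop; the stop is only held by friction, so push gently and do not shift it. Then hook the latch's wire loop over the keeper on the swing jaw and push the lever past centre until it lies right down and the jaw clamps the blank; go easy on the lever, so as not to bend it.

Things in the scene. Friction and masses are not known exactly. Their poses are not given: they have to be found in the camera images.
- jig: Plywood routing jig bolted to the worktop. Origin on its underside, axes along its sides, mm: base x -125 to 95, y -160 to 150, top z 15. Wooden fence along y: x -45 to -20 (work face), y -75 to 100, top z 37. Steel latch foot and ears at x -67 to -7, y -133 to -97. Swing jaw on the +x side of the blank. A pencil lies near x -75 and a brass bar near x 80, both at y 40
- blank: Maple offcut 45 (x) x 130 (y) x 32 mm, 0.08 to 0.17 kg, lying on the jig's base between fence and jaw, long axis along the jig's y. Origin at the centre of its underside. It is to slide toward the jig's -y until its -y end meets the stop, 15 to 40 mm away; its +y end is free to push on (about 1 N slides it)
- stop_face (a point): Where the blank's -y end is to rest: middle of the +y face of the end stop, an aluminium block (26 x 16 mm, 29 mm high) on the fence with a black knob on top. Axes as the jig's; 16 mm above the base. Blank home: its origin lies 65 mm from this point along +y. Only friction holds the stop: a push over 30 N shifts it
- jaw (a joint): Swing jaw, a light wooden bar 22 x 262 mm, top 34 mm above the jig's underside, on an upright pin at the jig's x 34, y 130 mm. 0: its rubber pad (60 mm long at y -10, 22 N/mm) just touches a seated blank; positive: its -y end stands off toward +x (rad); starts 0.018 to 0.035; about -0.03 when clamped. It moves under 1 N
- keeper (a point): Seat of the loop's bar in the steel keeper on the jaw's -y end, 245 mm from the jaw's pin, 40.5 mm above the jig's underside. Keeper, mm from here (x away from the fence): post 26 wide (y), hook face at x -3.5; lip on top of it to x +4, underside z +6, top z +10; foot z -3.5, out to x +23. Lower the bar beyond the lip (bar centre past x +8) to the foot, then draw it to -x under the lip
- lever (a joint): Latch lever, 88 mm long, 20 to 24 mm wide, black grip. 0: shut, flat toward the jig's -x, on its stop; grows as the grip rises and swings over to +x; limit 2.13 rad; starts 1.6 to 1.95. Stays where left; 1 N moves it unloaded. Closing on a seated blank, the load comes in near 1.1 rad, peaks near 10 N at the grip at 0.8 rad, and past centre (about 0.3 rad) the spring pulls the lever down
- lever_pivot (a point): Centre of the lever's pivot, at the jig's x -35, y -115, z 40 mm; axes as the jig's, the pivot's axis is y. The loop's two pins are on the lever, 26 mm from here: at x -24.9, z -7.6 mm when shut, and turn with the lever
- lever_grip: Black plastic grip on the outer end of the lever, 42 x 24 x 6 mm. Origin at the middle of its outer face, the face to push: 67 mm along the lever from the pivot and 16 mm off the lever's centre line. Axes of the lever: free end toward -x, outward normal of the face +z, y along the pivot. It bends if gripped or pushed with over 60 N
- loop (a joint): Turn of the wire loop about its pins on the lever (rad), counted against the lever's: the loop's rise above its shut attitude (bar 97.4 mm to +x and 8.1 mm above the pins) is this value minus the lever's. Starts 2.35 to 2.6, raised over the keeper. It stays where it is put; about 1 N at the bar moves it
- loop_bar (a point): Middle of the loop's cross-bar. Bar 7 mm thick; two legs 6 mm thick, 48 mm over all in y, 98 mm from pins to bar centre. The loop can be pinched across its legs from above or pushed with a fingertip. The bar clears the keeper's lip only with the lever near its open limit; drawing the loop toward +x carries the lever there, about 3 N

How it is judged (in metres and radians):
On the way, in this order (a step that is already met when the one before it is completed fails the run):
1. the blank is home against the stop (gap under 1.5 mm) while the lever is still open (y of blank in the frame of stop_face below 0.0665 m and value of joint lever above 1 rad), for 0.2 s.
2. the loop's bar lies behind the keeper, under its lip (x of loop_bar in the frame of keeper between -0.002 and 0.004 m and z of loop_bar in the frame of keeper between -0.003 and 0.004 m and value of joint lever above 0.6 rad), for 0.1 s.
At the end, for the whole second after the job is handed in: The lever is shut to within 0.05 rad, the loop's bar lies in the keeper (within 4 mm of its seat, under the lip), the jaw is drawn in with its pad squeezed (jaw joint below -0.012 rad), and the blank lies flat and at rest against the fence, within 2 mm of the stop (value of joint lever below 0.05 rad and x of loop_bar in the frame of keeper between -0.003 and 0.004 m and z of loop_bar in the frame of keeper below 0.005 m and value of joint jaw below -0.012 rad and y of blank in the frame of stop_face between 0.062 and 0.067 m and angle between the y axis of blank and the y axis of jig, either way round below 0.02 rad and x of blank in the frame of jig below 0.004 m and z of blank in the frame of jig below 0.018 m and linear speed of blank below 0.01 m/s); the robot touches nothing.
It fails at once if the end stop is shifted by more than 1.5 mm (distance of stop_face from where it was at the start of the episode above 0.0015 m).
It fails at once if the lever's grip is squeezed or pushed with more than 60 N (contact force between the fingers and lever_grip above 60 N).
It also fails if it takes over 67 s, if anything falls off the work surface, if the arm or the gripper's body presses on something with over 40 N, if the wrist force passes 120 N, or if a joint passes its speed limit or range.

## Working session

There is one attempt and no reset: what is moved stays moved. The work goes in short steps, Python scripts to look and compute and a shell command to move; the robot and the scene stay as the last step left them, time stands still between calls to the robot, and variables do not carry over. Pictures are saved under pics/ and viewed, and the job is handed in when it is done.

```bash
ls; mkdir -p pics; python3 - <<'E'
from workcell import ctrl, viewer, finder
import cv2,numpy as np
s=ctrl.state();print(s, ctrl.pinch_z)
for n in("side","top"):
    p,d=viewer.grab_frame(n);cv2.imwrite(f"pics/{n}0.png",p[:,:,::-1]);np.save(f"pics/{n}0.npy",d)
    m=viewer.camera_model(n);print(n,m)
    for k in("jig","blank","stop_face","jaw","keeper","lever","lever_grip","loop","loop_bar"):
        try:print(k,[(b['box'],round(b['p'],2)) for b in finder.boxes_of(n,k)][:2])
        except Exception as e:print(k,e)
E
```

```text
pics
{'time': 0.0, 'joints': array([-1.12091716,  0.32182603, -0.07009886,  1.45166719,  0.02259724,
        1.37076289, -0.05689392]), 'dq': array([ 8.73169120e-04, -7.45864491e-04, -5.10138581e-04, -2.69751335e-05,
        3.57357676e-05,  7.12432561e-04,  4.95376711e-04]), 'joint_torque': array([-4.91450955e-04, -4.93575561e+01, -3.82826105e-01, -3.14329970e+01,
        1.28885958e-02,  1.11895447e-02, -1.25630748e-05]), 'tool_pos': array([274.19049389, 588.76186547, 230.22553883]), 'eef_rot': array([ 0.15218417,  0.69050381, -0.1534916 ,  0.69027878]), 'ft_force': array([-0.36378369, -0.40894539,  0.33816159]), 'moment': array([-0.01068204,  0.01690192, -0.00643972]), 'finger_gap': 0.9984886790636339} 18.700000000000003
side {'fx': 484.2553963843943, 'fy': 484.2553963843943, 'cx': 268.46478369235183, 'cy': 203.9226292540876, 'cam_to_world': array([[ 9.97647032e-01,  4.24026434e-02, -5.38740703e-02,
         5.83529403e+02],
       [ 6.83620608e-02, -5.55660655e-01,  8.28593909e-01,
        -6.56078959e+02],
       [ 5.19887083e-03, -8.30327196e-01, -5.57251935e-01,
         5.559
[... 661 characters left out ...]
1,  1.84175467e-01,
         4.11119265e+02],
       [-9.99857273e-01, -2.45657407e-05, -1.68947365e-02,
         7.18006941e+01],
       [ 1.66101671e-02, -1.84201350e-01, -9.82748170e-01,
         9.14228589e+02],
       [ 0.00000000e+00,  0.00000000e+00,  0.00000000e+00,
         1.00000000e+00]])}
jig [([234.5, 154.1, 155.1, 117.4], 0.71)]
blank [([255.0, 190.2, 60.4, 27.4], 0.93)]
stop_face [([328.0, 197.1, 17.9, 24.2], 0.52)]
jaw [([244.1, 162.9, 123.3, 39.6], 0.88)]
keeper [([244.9, 163.1, 125.7, 36.3], 0.98)]
lever [([357.5, 161.7, 24.5, 50.5], 0.88)]
lever_grip [([365.0, 184.6, 6.8, 13.0], 0.64)]
loop [([354.3, 159.0, 24.2, 53.8], 0.75)]
loop_bar [([355.1, 160.8, 23.4, 49.3], 0.68)]
```

```bash
python3 - <<'E'
import cv2
a=cv2.imread('pics/side0.png')[180:350,200:400];cv2.imwrite('pics/sidec.png',cv2.resize(a,None,fx=3.5,fy=3.5,interpolation=cv2.INTER_CUBIC))
a=cv2.imread('pics/top0.png')[140:290,220:400];cv2.imwrite('pics/topc.png',cv2.resize(a,None,fx=4,fy=4,interpolation=cv2.INTER_CUBIC))
E
```

```text
(no output)
```

View pics/side0.png

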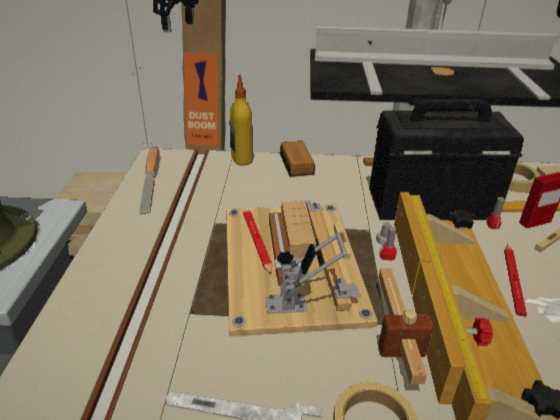

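View pics/sidec.png

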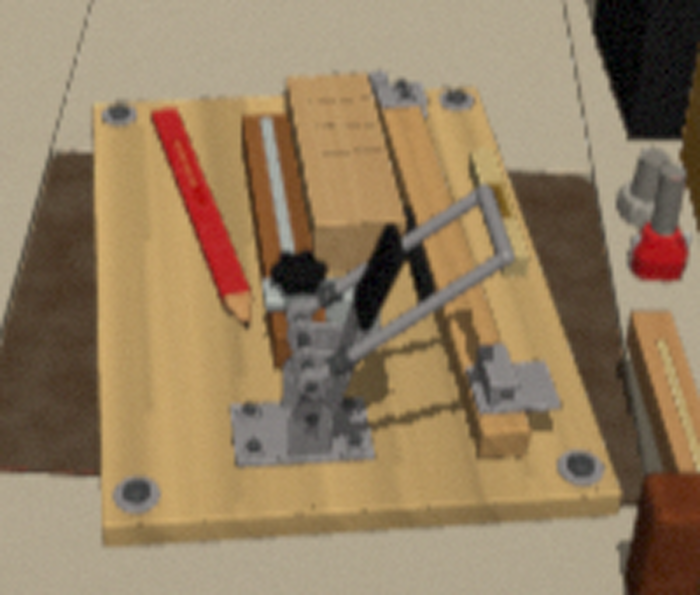

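View pics/topc.png

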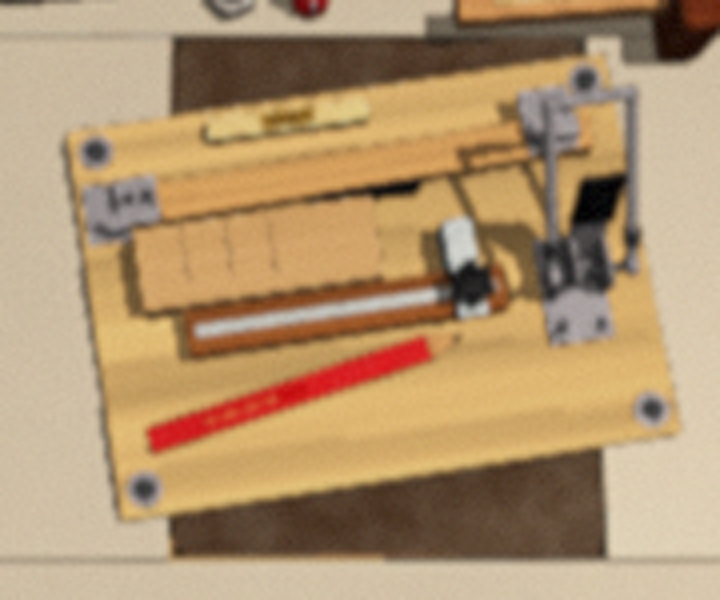

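View pics/top0.png

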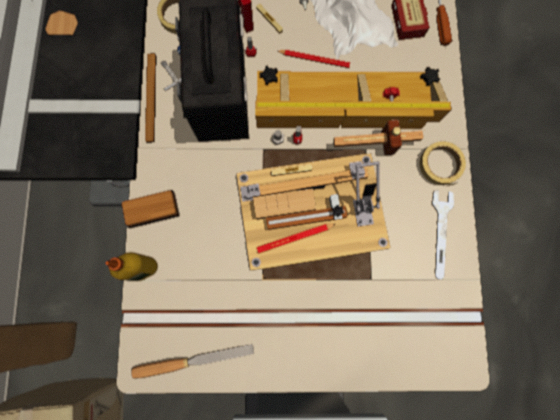

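```bash
cat > h.py <<'E'
import numpy as np,cv2
from workcell import ctrl,viewer,finder
from scipy.optimize import least_squares
from scipy.ndimage import map_coordinates
def proj(cam,P):
    m=viewer.camera_model(cam);T=np.linalg.inv(m['cam_to_world']);P=np.atleast_2d(P)
    q=P@T[:3,:3].T+T[:3,3];return np.c_[m['fx']*q[:,0]/q[:,2]+m['cx'],m['fy']*q[:,1]/q[:,2]+m['cy']]
def unproj(cam,uv,z):
    m=viewer.camera_model(cam);T=m['cam_to_world'];uv=np.atleast_2d(uv)
    r=np.c_[(uv[:,0]-m['cx'])/m['fx'],(uv[:,1]-m['cy'])/m['fy'],np.ones(len(uv))]@T[:3,:3].T
    o=T[:3,3];return o+r*((z-o[2])/r[:,2])[:,None]
def cloud(cam,d):
    m=viewer.camera_model(cam);T=m['cam_to_world'];v,u=np.mgrid[:420,:560]
    P=np.stack([(u-m['cx'])/m['fx']*d,(v-m['cy'])/m['fy']*d,d],-1)
    return P@T[:3,:3].T+T[:3,3]
def J2W(p,P):
    P=np.atleast_2d(P);c,s=np.cos(p[2]),np.sin(p[2]);return np.c_[p[0]+c*P[:,0]-s*P[:,1],p[1]+s*P[:,0]+c*P[:,1],P[:,2]]
def W2J(p,P):
    P=np.atleast_2d(P);c,s=np.cos(p[2]),np.sin(p[2]);x,y=P[:,0]-p[0],P[:,1]-p[1];return np.c_[c*x+s*y,-s*x+c*y,P[:,2]]
E
python3 - <<'E'
from h import *
C=np.array([[95,150,15],[95,-160,15],[-125,-160,15],[-125,150,15.]])
ct=np.array([(236.5,172.5),(371.2,155),(390,248),(250,270)])-[.4,.4]
cs=np.array([(93,100),(473,88),(620,495),(103,530)])/3.5+[200,180]-.4
cs=cs[[1,2,3,0]]
W=unproj('top',ct,15);print(W);Ws=unproj('side',cs,15);print(Ws)
for nm,w in(('top',W),('side',Ws),):
    f=least_squares(lambda p:(J2W(p,C)-w)[:,:2].ravel(),[400,0,0]);print(nm,f.x,np.round(f.fun,1))
p0=least_squares(lambda p:np.r_[(J2W(p,C)-W)[:,:2].ravel(),(J2W(p,C)-Ws)[:,:2].ravel()],[400,0,0]).x
# edge refine
def refine(cams,p,rng=5,it=4):
    for _ in range(it):
        A=[];B=[];src=[]
        for cam in cams:
            g=cv2.imread(f'pics/{cam}0.png').astype(float)
            for i in range(4):
                a,b=C[i],C[(i+1)%4]
                t=np.linspace(.06,.94,60)[:,None];pts=a+(b-a)*t
                n=np.array([(b-a)[1],-(b-a)[0],0]);n/=np.linalg.norm(n); 
                if n@a<0:n=-n
                uv=proj(cam,J2W(p,pts));uo=proj(cam,J2W(p,pts+n));dv=uo-uv;s=np.linalg.norm(dv,axis=1);dv/=s[:,None]
                k=np.arange(-rng,rng+.01,.25)
                X=uv[:,0,None]+dv[:,0,None]*k;Y=uv[:,1,None]+dv[:,1,None]*k
                I=np.stack([map_coordinates(cv2.GaussianBlur(g[...,c],(0,0),.8),[Y,X],order=1) for c in range(3)],-1)
                G=np.abs(np.diff(I,axis=1)).sum(-1);j=G.argmax(1);off=(k[j]+.125)/s
                ok=G.max(1)>8
                med=np.median(off[ok]);ok&=abs(off-med)<4
                for q,o in zip(pts[ok],off[ok]):A.append(q+n*0);B.append((n,o,cam,i))
        A=np.array(A)
        N=np.array([b[0] for b in B]);O=np.array([b[1] for b in B])
        # target world point = J2W(p,A+N*O); minimise normal distance
        T=J2W(p,A+N*O[:,None])
        f=least_squares(lambda q:((W2J(q,T)-A)*N).sum(1),p,loss='soft_l1');p=f.x
    for cam in cams:
        for i in range(4):
            r=[x for x,b in zip(((W2J(p,T)-A)*N).sum(1),B) if b[2]==cam and b[3]==i]
            print(cam,i,len(r),np.round(np.median(r),2) if r else None)
    print(cams,p)
    return p
refine(['top'],p0);refine(['side'],p0);refine(['top','side'],p0)
E
```

```text
[[ 668.63282831  160.30990971   15.        ]
 [ 710.39991319 -145.04296618   15.        ]
 [ 498.47284474 -177.23442515   15.        ]
 [ 451.57798281  127.52959774   15.        ]]
[[ 663.75579054  155.48591192   15.        ]
 [ 711.79250658 -148.95755565   15.        ]
 [ 497.04786216 -183.75326428   15.        ]
 [ 448.87125049  126.92447799   15.        ]]
top [ 5.96381692e+02 -1.47607505e+00  1.46309208e-01] [-0.1  0.5  3.3 -0.9 -2.4 -0.8 -0.7  1.2]
side [ 5.94434940e+02 -5.35784301e+00  1.52261773e-01] [ 1.8  1.8  0.8 -0.1 -1.9  1.3 -0.7 -3. ]
top 0 50 0.3
top 1 19 2.49
top 2 58 0.24
top 3 59 0.32
['top'] [5.96516556e+02 1.05240775e+00 1.52434626e-01]
side 0 48 -0.63
side 1 60 0.23
side 2 54 -0.63
side 3 7 1.29
['side'] [ 5.96727594e+02 -1.58738604e+01  1.52423816e-01]
top 0 51 1.46
top 1 23 -0.28
top 2 58 -0.8
top 3 58 3.06
side 0 45 -1.86
side 1 53 3.96
side 2 55 0.66
side 3 6 -5.72
['top', 'side'] [ 5.95971287e+02 -2.00286007e+00  1.50938110e-01]
```

```bash
python3 - <<'E'
from h import *
C=np.array([[95,150,15],[95,-160,15],[-125,-160,15],[-125,150,15.]])
def box(a,b):
    x0,y0,z0=a;x1,y1,z1=b
    L=[];
    for z in(z0,z1):
        q=[(x0,y0,z),(x1,y0,z),(x1,y1,z),(x0,y1,z)];L+=[(q[i],q[(i+1)%4]) for i in range(4)]
    L+=[((x,y,z0),(x,y,z1)) for x in(x0,x1) for y in(y0,y1)];return L
p=(596.5,-1.5,.1524)
S=box((-125,-160,0),(95,150,15))+box((-45,-75,15),(-20,100,37))
S2=box((-67,-133,15),(-7,-97,16))
for cam,(r0,r1,c0,c1) in (('top',(140,290,220,400)),('side',(180,350,200,400))):
    g=cv2.imread(f'pics/{cam}0.png')[r0:r1,c0:c1];g=cv2.resize(g,None,fx=4,fy=4,interpolation=cv2.INTER_CUBIC)
    for SS,col in((S,(255,0,0)),(S2,(0,255,0))):
        for a,b in SS:
            uv=(proj(cam,J2W(p,np.array([a,b],float)))-[c0,r0]+.5)*4
            cv2.line(g,*[tuple(np.int32(np.round(q*16))) for q in uv],col,1,cv2.LINE_AA,4)
    cv2.imwrite(f'pics/ov_{cam}.png',g)
E
```

```text
(no output)
```

View pics/ov_top.png

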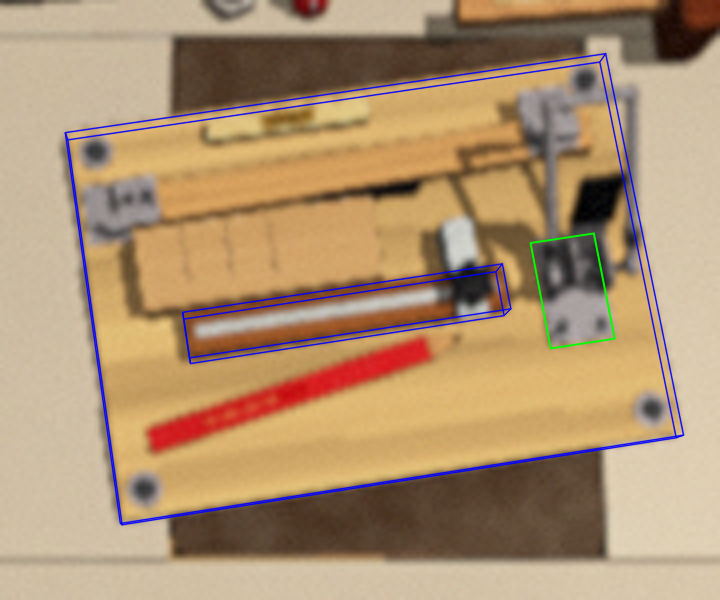

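View pics/ov_side.png

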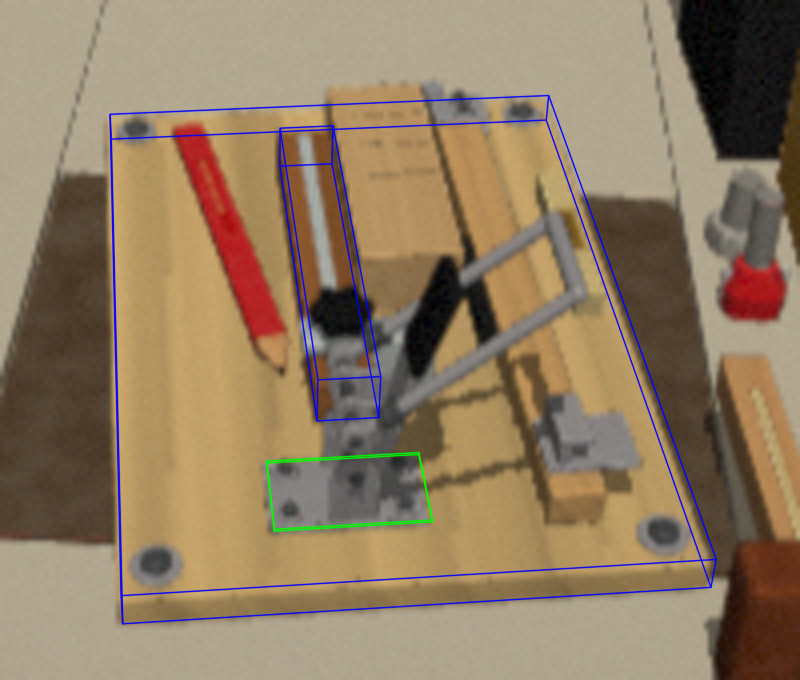

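```bash
cat >> h.py <<'E'
from scipy.spatial.transform import Rotation as R
P0=np.array([596.5,-1.5,.1524])
def JV(v): # jig-vector to world
    return J2W((0,0,P0[2]),np.array(v,float))[0]
def yplane(cam,uv,yj,p=P0):
    "jig coords of pixel assuming jig y"
    m=viewer.camera_model(cam);T=m['cam_to_world']
    r=T[:3,:3]@np.array([(uv[0]-m['cx'])/m['fx'],(uv[1]-m['cy'])/m['fy'],1])
    o=W2J(p,T[:3,3])[0];r=W2J((0,0,p[2]),r)[0];t=(yj-o[1])/r[1];return o+r*t
def cmd(tj,yaw_sign=None,grip=0):
    "tool target in jig coords (TCP) -> rows fractions from current pose, vertical, tool y along jig y"
    s=ctrl.state();Rm=R.from_quat(s['eef_rot']);t=J2W(P0,np.array(tj,float))[0]
    d=Rm.inv().apply(t-s['tool_pos'])/600
    yj=JV([0,1,0]);cy=Rm.as_matrix()[:,1];sg=yaw_sign or np.sign(cy@yj)
    x=np.array([0,0,-1.]);y=sg*yj;Rt=R.from_matrix(np.c_[x,y,np.cross(x,y)])
    w=(Rm.inv()*Rt).as_rotvec()/np.radians(60)
    return np.round(d,4).tolist(),np.round(w,4).tolist()
def st():
    s=ctrl.state();print('t%.2f'%s['time'],'tcp jig',np.round(W2J(P0,s['tool_pos'])[0],1),'F jig',np.round(W2J((0,0,P0[2]),s['ft_force'])[0],1),'gap',round(s['finger_gap'],3));return s
E
python3 - <<'E'
from h import *
s=st();M=R.from_quat(s['eef_rot']).as_matrix();print(np.round(M,2),'y.jigy',M[:,1]@JV([0,1,0]))
off=lambda c:np.array(c)/4+[220,140]-.4
print('blank top',W2J(P0,unproj('top',[off(c) for c in((130,228),(145,312),(378,192),(385,280))],47)).round(1))
offs=lambda c:np.array(c)/4+[200,180]-.4
print('blank side near end (top z47)',W2J(P0,unproj('side',[offs(c) for c in((360,257),(455,252))],47)).round(1))
# loop bar ends in side ov image: far (555,217) near (580,293)
for nm,c,y in(('barfar',(555,217),-94),('barnear',(580,293),-136)):print(nm,yplane('side',offs(c),y).round(1))
print('keeper post top',W2J(P0,unproj('side',[offs(c) for c in((560,398),(585,440))],50)).round(1))
# grip tip
print('grip',yplane('side',offs((448,258)),-115),yplane('side',offs((418,372)),-115))
print('stop top?',W2J(P0,unproj('top',[off(c) for c in((445,225),(470,220),(460,312),(485,308))],44)).round(1))
# top cam bar
for c,y in(((550,96),-94),((632,90),-136)):
    print('top bar yplane',yplane('top',off(c),y).round(1))
D=np.load('pics/side0.npy');X=cloud('side',D);d=np.load('pics/top0.npy');Y=cloud('top',d)
for nm,A in(('side',X),('top',Y)):
    q=W2J(P0,A.reshape(-1,3))
    m=(abs(q[:,0]+10)<30)&(abs(q[:,1]+115)<12)&(q[:,2]>70);print(nm,q[m][::4].round(0).tolist()[:25])
    m=(abs(q[:,0]-50)<50)&(abs(q[:,1]+115)<30)&(q[:,2]>75);print(nm,'bar',q[m][::3].round(0).tolist()[:40])
E
```

```text
t1.00 tcp jig [-228.7  632.8  231.3] F jig [-0.7 -0.7 -0.1] gap 1.004
[[ 0.    0.42  0.91]
 [ 0.    0.91 -0.42]
 [-1.    0.    0.  ]] y.jigy 0.8319329579381645
blank top [[ 27.3 120.7  47. ]
 [-19.1 119.3  47. ]
 [ 26.8 -14.1  47. ]
 [-21.4  -9.7  47. ]]
blank side near end (top z47) [[-20.6 -12.2  47. ]
 [ 19.7 -11.9  47. ]]
barfar [ 38.6 -94.  127. ]
barnear [  38.9 -136.   125.9]
keeper post top [[  44.6 -107.1   50. ]
 [  49.1 -130.3   50. ]]
grip [  -4.09161657 -115.          127.30659792] [ -12.32274162 -115.           74.21336218]
stop top? [[  4.  -47.2  44. ]
 [  4.7 -61.1  44. ]
 [-44.1 -46.8  44. ]
 [-44.  -60.4  44. ]]
top bar yplane [ 41.4 -94.  135.9]
top bar yplane [  39.7 -136.   131. ]
side [[-4.0, -108.0, 124.0], [-2.0, -109.0, 123.0], [-4.0, -112.0, 124.0], [-6.0, -112.0, 122.0], [-7.0, -107.0, 116.0], [-3.0, -116.0, 123.0], [-7.0, -113.0, 119.0], [-3.0, -119.0, 123.0], [-7.0, -114.0, 118.0], [-3.0, -123.0, 125.0], [-7.0, -114.0, 116.0], [-4.0, -125.0, 125.0], [-8.0, -113.0, 114.0], [-5.0, -124.0, 122.0], [-10.0, -108.0, 108.0], [-7.0, -121.0, 118.0], [-10.0, -113.
[... 1912 characters left out ...]
, -111.0, 131.0], [38.0, -118.0, 132.0], [37.0, -124.0, 132.0], [37.0, -130.0, 130.0], [36.0, -136.0, 129.0], [39.0, -94.0, 133.0], [40.0, -101.0, 129.0], [38.0, -108.0, 131.0], [38.0, -115.0, 129.0], [37.0, -120.0, 129.0], [36.0, -127.0, 127.0], [36.0, -134.0, 123.0], [35.0, -139.0, 126.0], [38.0, -96.0, 131.0], [37.0, -102.0, 131.0], [36.0, -108.0, 131.0], [35.0, -114.0, 130.0], [34.0, -134.0, 123.0], [34.0, -140.0, 123.0], [36.0, -96.0, 130.0], [36.0, -103.0, 126.0], [32.0, -135.0, 122.0], [36.0, -93.0, 126.0], [30.0, -133.0, 124.0], [30.0, -139.0, 123.0], [33.0, -96.0, 127.0], [29.0, -137.0, 119.0], [31.0, -94.0, 126.0], [27.0, -135.0, 121.0], [31.0, -93.0, 121.0], [26.0, -134.0, 115.0]]
```

```bash
python3 - <<'E'
from h import *
for cam in('top','side'):
    q=W2J(P0,cloud(cam,np.load(f'pics/{cam}0.npy')).reshape(-1,3))
    for x0 in range(-35,65,10):
        print(cam,x0,[ (lambda a:int(np.max(a)) if len(a) else None)(q[(q[:,0]>=x0)&(q[:,0]<x0+10)&(q[:,1]>=y)&(q[:,1]<y+10),2]) for y in range(100,170,10)])
for t in((0,150,110),(0,150,45)):print(cmd(t))
E
```

```text
top -35 [18, 17, 16, 17, 17, 1, 2]
top -25 [48, 50, 18, 17, 17, 4, 3]
top -15 [50, 50, 44, 18, 17, 4, 3]
top -5 [49, 49, 17, 17, 17, 3, 3]
top 5 [53, 49, 18, 17, 18, 3, 4]
top 15 [49, 50, 19, 17, 18, 2, 4]
top 25 [39, 44, 40, 39, 20, 2, 4]
top 35 [39, 40, 45, 39, 19, 3, 3]
top 45 [41, 41, 38, 20, 19, 3, 2]
top 55 [38, 35, 37, 19, 19, 3, 1]
side -35 [None, None, 16, 17, 16, None, 1]
side -25 [49, 49, 17, 18, 16, None, 3]
side -15 [49, 49, None, None, None, None, None]
side -5 [49, 49, None, None, None, None, None]
side 5 [49, 49, None, None, None, None, None]
side 15 [49, 49, None, None, None, None, None]
side 25 [39, 38, 40, 39, None, None, None]
side 35 [43, 41, 39, None, None, None, None]
side 45 [38, 38, 37, None, None, None, None]
side 55 [33, 34, 36, 16, 15, None, None]
([0.2022, -0.458, 0.7635], [-0.5617, 0.0001, -0.0001])
([0.3106, -0.458, 0.7635], [-0.5617, 0.0001, -0.0001])
```

```bash
python3 - <<'E'
from h import *
q=cloud('top',np.load('pics/top0.npy'))
b=q[245:285,100:165].reshape(-1,3);b=b[b[:,2]>60];print(b.min(0),b.max(0))
b=q[185:230,118:182].reshape(-1,3);b=b[b[:,2]>10];print(b.min(0),b.max(0))
t=q[0:145,180:250].reshape(-1,3);t=t[t[:,2]>40];print('toolbox',t.min(0),t.max(0))
E
```

```text
[411.11926481  71.8006941   60.04129388] [479.56380425 383.02879526 914.22858908]
[411.11926481  71.8006941   10.15397555] [625.48408766 403.09081372 914.22858908]
toolbox [411.11926481  71.8006941   40.0974423 ] [1051.09161616  261.3809097   914.22858908]
```

```bash
python3 -m crank '[[0,-0.1,0,0,0,0,0],[0,-0.1,-0.04,0.06,-0.1,0,0],[0,-0.1,-0.08,0.12,-0.2,0,0],[0,-0.1,-0.12,0.18,-0.3,0,0],[0,-0.1,-0.16,0.24,-0.4,0,0],[0,-0.1,-0.2,0.3,-0.5,0,0],[0,-0.1,-0.24,0.36,-0.56,0,0],[0,-0.1,-0.28,0.42,-0.56,0,0],[0,-0.1,-0.32,0.48,-0.56,0,0],[0,-0.1,-0.36,0.56,-0.56,0,0],[0,-0.1,-0.4,0.63,-0.56,0,0],[0,-0.1,-0.44,0.7,-0.5617,0,0],[0,-0.05,-0.458,0.7635,-0.5617,0,0],[0,0,-0.458,0.7635,-0.5617,0,0],[0,0.05,-0.458,0.7635,-0.5617,0,0],[0,0.1,-0.458,0.7635,-0.5617,0,0],[0,0.15,-0.458,0.7635,-0.5617,0,0],[0,0.2,-0.458,0.7635,-0.5617,0,0],[0,0.2,-0.458,0.7635,-0.5617,0,0]]'
python3 - <<'E'
from h import *
st();print(cmd((0,150,30)),cmd((0,143,30)))
E
```

```text
time: 2.58
tool_pos: [569.2, 145.4, 104.8]
eef_rot: [-0.055, 0.709, 0.053, 0.701]
ft_force: [-1.4, -0.8, -0.6]
finger_gap: -0.0
t2.58 tcp jig [ -4.7 149.4 104.8] F jig [-1.5 -0.5 -0.6] gap -0.0
([0.1246, 0.0013, 0.0092], [-0.0001, -0.0108, 0.002]) ([0.1247, -0.0104, 0.0092], [-0.0001, -0.0108, 0.002])
```

```bash
python3 -m crank '[[0,0.04,0.0013,0.0092,0,-0.01,0.002],[0,0.08,0.0013,0.0092,0,-0.01,0.002],[0,0.11,0.0013,0.0092,0,-0.01,0.002],[0,0.1246,0.0013,0.0092,0,-0.01,0.002],[0,0.1246,0.0013,0.0092,0,-0.01,0.002],[0,0.1246,0.0013,0.0092,0,-0.01,0.002]]'
python3 - <<'E'
from h import *
st();print(cmd((0,150,30)))
for cam in('side','top'):
    g,d=viewer.grab_frame(cam);np.save(f'pics/{cam}1.npy',d);r=(120,260,220,400) if cam=='side' else (140,290,200,400)
    cv2.imwrite(f'pics/{cam}1.png',cv2.resize(g[r[0]:r[1],r[2]:r[3],::-1],None,fx=4,fy=4,interpolation=cv2.INTER_CUBIC))
E
```

```text
time: 3.08
tool_pos: [574.6, 147.1, 31.4]
eef_rot: [-0.054, 0.705, 0.054, 0.705]
ft_force: [0.6, 0.2, -0.5]
finger_gap: -0.001
t3.08 tcp jig [  0.9 150.2  31.4] F jig [ 0.6  0.1 -0.5] gap -0.001
([0.0023, -0.0003, -0.0016], [0.0, 0.0006, -0.0002])
```

View pics/side1.png

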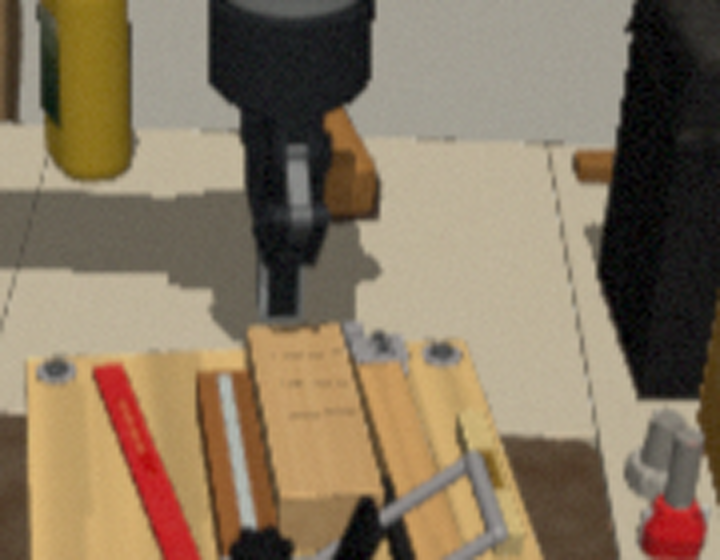

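View pics/top1.png

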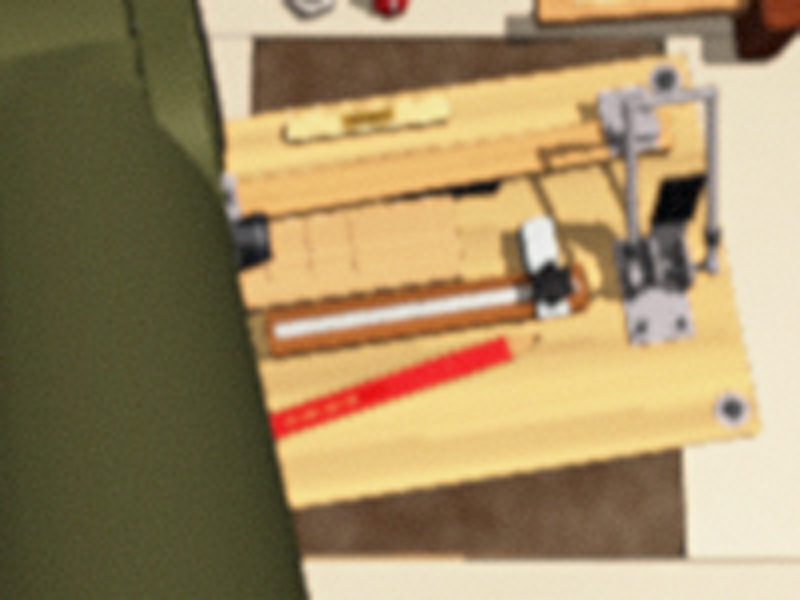

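```bash
python3 -m crank '[[0,0.0023,-0.008,-0.0016,0,0,0],[0,0.0023,-0.016,-0.0016,0,0,0],[0,0.0023,-0.022,-0.0016,0,0,0],[0,0.0023,-0.028,-0.0016,0,0,0],[0,0.0023,-0.033,-0.0016,0,0,0],[0,0.0023,-0.036,-0.0016,0,0,0],[0,0.0023,-0.036,-0.0016,0,0,0]]'
python3 - <<'E'
from h import *
st()
g,d=viewer.grab_frame('side');cv2.imwrite('pics/side2.png',cv2.resize(g[150:290,220:380,::-1],None,fx=4,fy=4,interpolation=cv2.INTER_CUBIC))
E
```

```text
time: 3.77
tool_pos: [577.8, 125.2, 30.8]
eef_rot: [-0.053, 0.704, 0.054, 0.706]
ft_force: [-0.2, -0.0, 0.7]
finger_gap: 0.008
t3.77 tcp jig [  0.7 128.1  30.8] F jig [-0.2 -0.   0.7] gap 0.008
```

View pics/side2.png

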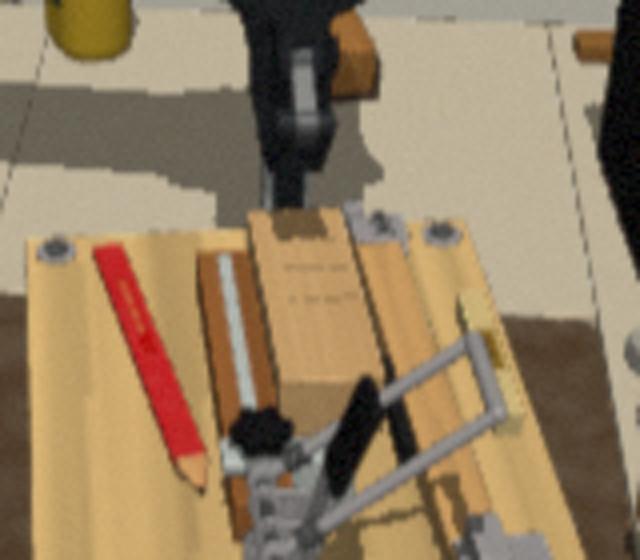

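```bash
python3 -m crank '[[0,0,-0.006,0,0,0,0],[0,0,-0.012,0,0,0,0],[0,0,-0.018,0,0,0,0],[0,0,-0.024,0,0,0,0],[0,0,-0.03,0,0,0,0],[0,0,-0.036,0,0,0,0],[0,0,-0.04,0,0,0,0],[0,0,-0.042,0,0,0,0],[0,0,-0.042,0,0,0,0]]'
python3 - <<'E'
from h import *
st()
g,d=viewer.grab_frame('side');cv2.imwrite('pics/side3f.png',g[:,:,::-1]);cv2.imwrite('pics/side3.png',cv2.resize(g[150:290,220:380,::-1],None,fx=4,fy=4,interpolation=cv2.INTER_CUBIC))
E
```

```text
time: 4.57
tool_pos: [581.5, 99.8, 30.7]
eef_rot: [-0.053, 0.704, 0.054, 0.706]
ft_force: [0.0, 0.7, 0.5]
finger_gap: -0.0
t4.57 tcp jig [  0.6 102.4  30.7] F jig [0.1 0.7 0.5] gap -0.0
```

View pics/side3.png

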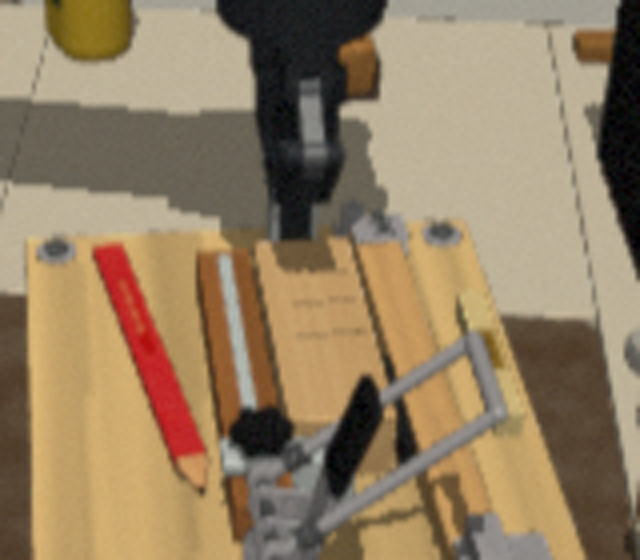

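```bash
python3 - <<'E'
from h import *
f=lambda c:np.array(c)/4+[220,150]-.4
print(W2J(P0,unproj('side',[f((285,422)),f((390,414)),f((250,241)),f((347,238))],47)))
print(W2J(P0,unproj('side',[f((280,382)),f((380,374))],47)))
E
```

```text
[[-22.10687459 -41.46129259  47.        ]
 [ 21.44106742 -39.75542266  47.        ]
 [-22.39697129  88.93778297  47.        ]
 [ 22.80283574  87.93889104  47.        ]]
[[-21.02284568 -15.50425557  47.        ]
 [ 21.62617897 -13.43409133  47.        ]]
```

```bash
python3 -m crank '[[0,0,-0.001,0,0,0,0],[0,0,-0.002,0,0,0,0],[0,0,-0.003,0,0,0,0],[0,0,-0.004,0,0,0,0],[0,0,-0.005,0,0,0,0]]' | grep -E 'force|pos'; python3 -m crank '[[0,0,-0.001,0,0,0,0],[0,0,-0.002,0,0,0,0],[0,0,-0.002,0,0,0,0]]'| grep -E 'force|pos'
python3 - <<'E'
from h import *
st()
E
```

```text
tool_pos: [582.0, 97.3, 30.7]
ft_force: [-0.5, 0.8, -0.7]
tool_pos: [582.1, 96.0, 30.7]
ft_force: [-0.2, 0.8, -0.7]
t5.28 tcp jig [ 0.6 98.6 30.7] F jig [-0.1  0.8 -0.7] gap 0.0
```

```bash
for i in 1 2 3; do python3 -m crank '[[0,0,-0.001,0,0,0,0],[0,0,-0.002,0,0,0,0],[0,0,-0.002,0,0,0,0]]'| grep -E 'force|pos';  done
python3 - <<'E'
from h import *
st()
E
```

```text
tool_pos: [582.4, 94.6, 30.7]
ft_force: [-0.5, 0.8, -0.5]
tool_pos: [582.6, 93.7, 30.7]
ft_force: [-0.2, 1.2, -0.7]
tool_pos: [582.7, 93.6, 30.8]
ft_force: [-0.2, 4.5, -0.4]
t6.03 tcp jig [ 0.8 96.1 30.8] F jig [ 0.5  4.5 -0.4] gap 0.001
```

```bash
python3 -m crank '[[0,0,-0.001,0,0,0,0],[0,0,-0.001,0,0,0,0],[0,0,-0.001,0,0,0,0]]'| grep -E 'force|pos'
python3 - <<'E'
from h import *
st()
for cam in('side','top'):
    g,d=viewer.grab_frame(cam);r=(150,290,220,380) if cam=='side' else (140,290,200,400)
    cv2.imwrite(f'pics/{cam}4.png',cv2.resize(g[r[0]:r[1],r[2]:r[3],::-1],None,fx=4,fy=4,interpolation=cv2.INTER_CUBIC))
E
```

```text
tool_pos: [582.8, 93.6, 30.8]
ft_force: [-0.8, 4.3, -0.4]
t6.28 tcp jig [ 0.9 96.1 30.8] F jig [-0.1  4.4 -0.4] gap 0.003
```

View pics/side4.png

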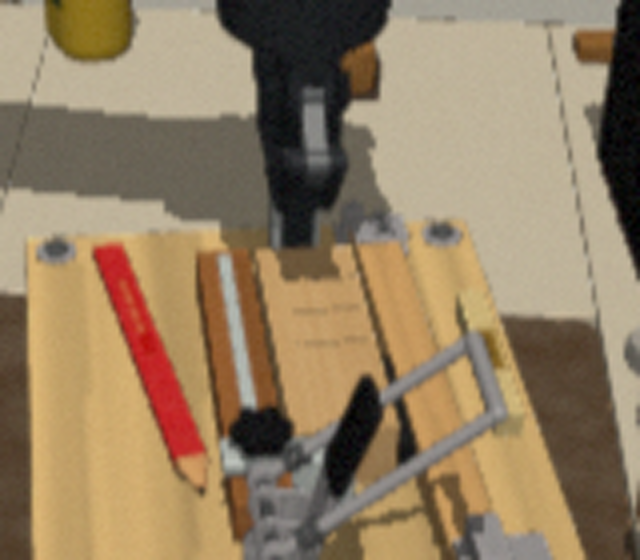

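View pics/top4.png

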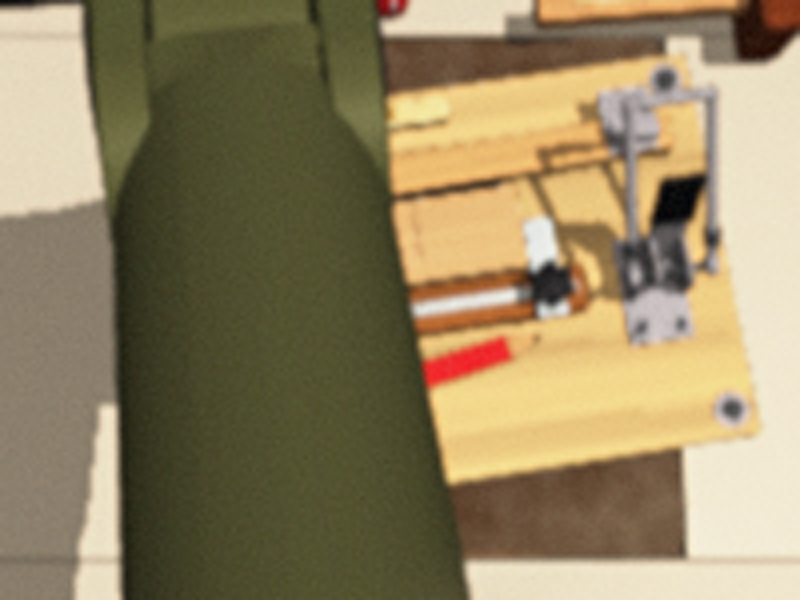

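```bash
python3 -m crank '[[0,0,0.01,0,0,0,0],[0,0,0.02,0,0,0,0],[0,-0.06,0.02,0,0,0,0],[0,-0.12,0.02,0,0,0,0],[0,-0.18,0.02,0,0,0,0],[0,-0.24,0,0,0,0,0],[0,-0.26,-0.03,0.01,0,0,0],[0,-0.26,-0.06,0.02,0,0,0],[0,-0.26,-0.09,0.03,0,0,0],[0,-0.26,-0.12,0.04,0,0,0],[0,-0.26,-0.12,0.04,0,0,0]]' | grep pos
python3 - <<'E'
from h import *
st();print(cmd((38,-115,155)))
E
```

```text
tool_pos: [618.1, 19.6, 186.9]
t7.30 tcp jig [ 24.6  17.6 186.9] F jig [-0.2 -0.1  0.6] gap -0.005
([0.0537, -0.2207, 0.0236], [-0.0061, 0.0032, 0.0021])
```

```bash
python3 -m crank '[[0,0,-0.06,0.012,-0.006,0.003,0.002],[0,0,-0.12,0.0236,-0.006,0.003,0.002],[0,0,-0.18,0.0236,-0.006,0.003,0.002],[0,0,-0.22,0.0236,-0.006,0.003,0.002],[0,0.02,-0.2207,0.0236,-0.006,0.003,0.002],[0,0.04,-0.2207,0.0236,-0.006,0.003,0.002],[0,0.0537,-0.2207,0.0236,-0.006,0.003,0.002],[0,0.0537,-0.2207,0.0236,-0.006,0.003,0.002]]' | grep pos
python3 - <<'E'
from h import *
st();print(cmd((38,-115,132)))
for cam in('side','top'):
    g,d=viewer.grab_frame(cam);r=(170,310,220,380) if cam=='side' else (140,290,200,400)
    cv2.imwrite(f'pics/{cam}5.png',cv2.resize(g[r[0]:r[1],r[2]:r[3],::-1],None,fx=4,fy=4,interpolation=cv2.INTER_CUBIC))
E
```

```text
tool_pos: [649.9, -106.5, 151.6]
t7.97 tcp jig [  36.8 -111.9  151.6] F jig [-0.5  0.5 -1.1] gap 0.002
([0.0327, -0.0053, 0.0021], [0.0026, -0.0046, -0.0023])
```

View pics/side5.png

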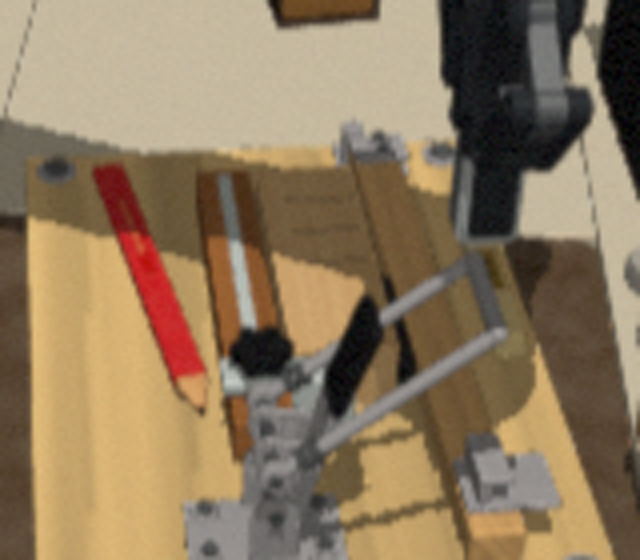

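View pics/top5.png

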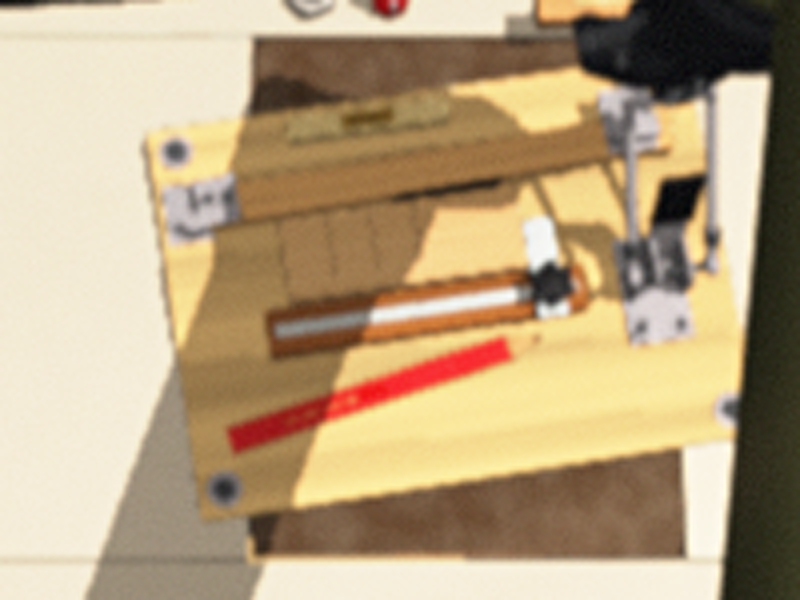

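```bash
python3 -m crank '[[0,0.02,-0.0053,0.004,0,-0.004,-0.002],[0,0.0335,-0.0053,0.005,0,-0.004,-0.002],[0,0.0335,-0.0053,0.005,0,-0.004,-0.002],[0,0.045,-0.0053,0.013,0,-0.004,-0.002],[0,0.055,-0.0053,0.02,0,-0.004,-0.002],[0,0.068,-0.0053,0.027,0,-0.004,-0.002],[0,0.08,-0.0053,0.034,0,-0.004,-0.002],[0,0.08,-0.0053,0.034,0,-0.004,-0.002]]' | grep -E 'pos|force'
python3 - <<'E'
from h import *
st();print(cmd((63,-115,78)))
for cam in('side','top'):
    g,d=viewer.grab_frame(cam);r=(170,310,220,380) if cam=='side' else (140,290,200,400)
    cv2.imwrite(f'pics/{cam}6.png',cv2.resize(g[r[0]:r[1],r[2]:r[3],::-1],None,fx=4,fy=4,interpolation=cv2.INTER_CUBIC))
E
```

```text
tool_pos: [671.5, -106.3, 103.6]
ft_force: [-0.5, -0.2, 0.1]
t8.73 tcp jig [  58.2 -115.   103.6] F jig [-0.5 -0.1  0.1] gap 0.004
([0.0427, -0.0, 0.008], [0.0033, 0.0, 0.0003])
```

View pics/side6.png

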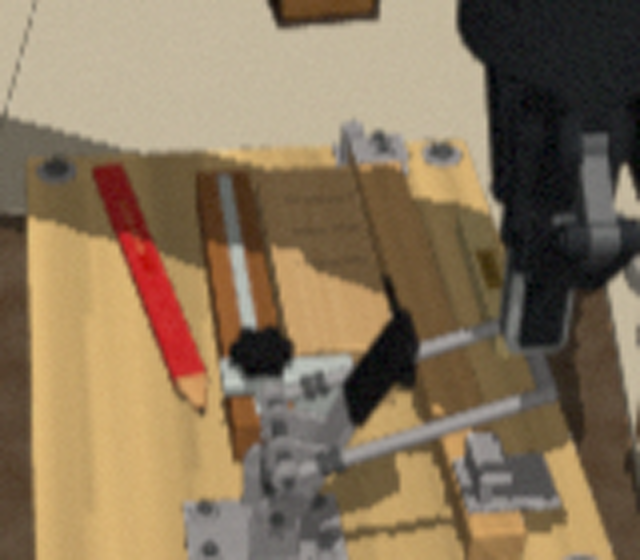

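```bash
python3 -m crank '[[0,0.015,0,0.01,0,0,0],[0,0.03,0,0.015,0,0,0],[0,0.045,0,0.019,0,0,0],[0,0.055,0,0.02,0,0,0],[0,0.055,0,0.02,0,0,0]]' | grep -E 'pos|force'
python3 - <<'E'
from h import *
st();print(cmd((71,-115,50)))
for cam in('side','top'):
    g,d=viewer.grab_frame(cam);r=(170,310,220,380) if cam=='side' else (140,290,200,400)
    cv2.imwrite(f'pics/{cam}7.png',cv2.resize(g[r[0]:r[1],r[2]:r[3],::-1],None,fx=4,fy=4,interpolation=cv2.INTER_CUBIC))
E
```

```text
tool_pos: [682.1, -104.7, 69.6]
ft_force: [-0.3, 0.2, -0.6]
t9.25 tcp jig [  68.9 -115.    69.6] F jig [-0.2  0.2 -0.6] gap -0.004
([0.0326, -0.0001, 0.0036], [0.003, -0.0024, -0.0])
```

View pics/side7.png

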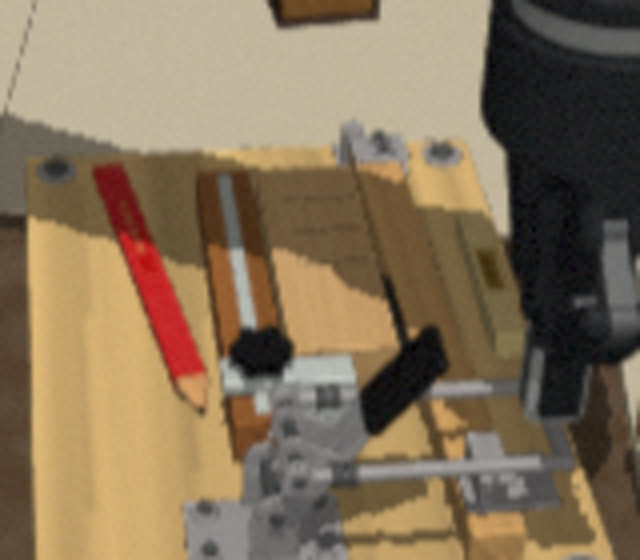

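View pics/top7.png

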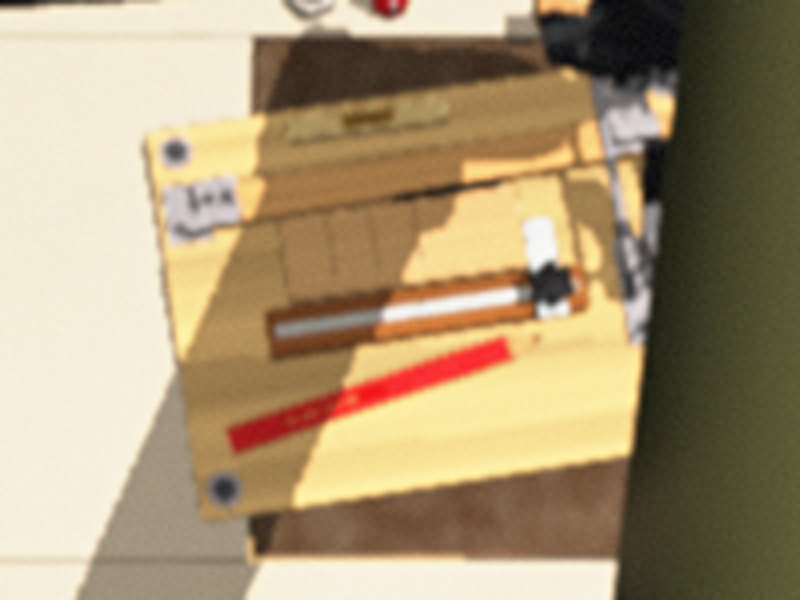

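```bash
python3 -m crank '[[0,0.01,0,0.004,0,-0.002,0],[0,0.02,0,0.005,0,-0.002,0],[0,0.03,0,0.005,0,-0.002,0],[0,0.035,0,0.005,0,-0.002,0],[0,0.035,0,0.005,0,-0.002,0]]' | grep -E 'pos|force'
python3 - <<'E'
from h import *
st()
for cam in('side',):
    g,d=viewer.grab_frame(cam);r=(170,310,220,380) if cam=='side' else (140,290,200,400)
    cv2.imwrite(f'pics/{cam}8.png',cv2.resize(g[r[0]:r[1],r[2]:r[3],::-1],None,fx=4,fy=4,interpolation=cv2.INTER_CUBIC))
E
```

```text
tool_pos: [685.0, -104.5, 49.2]
ft_force: [0.5, -0.5, -0.1]
t9.77 tcp jig [  71.8 -115.3   49.2] F jig [ 0.4 -0.6 -0.1] gap -0.002
```

View pics/side8.png

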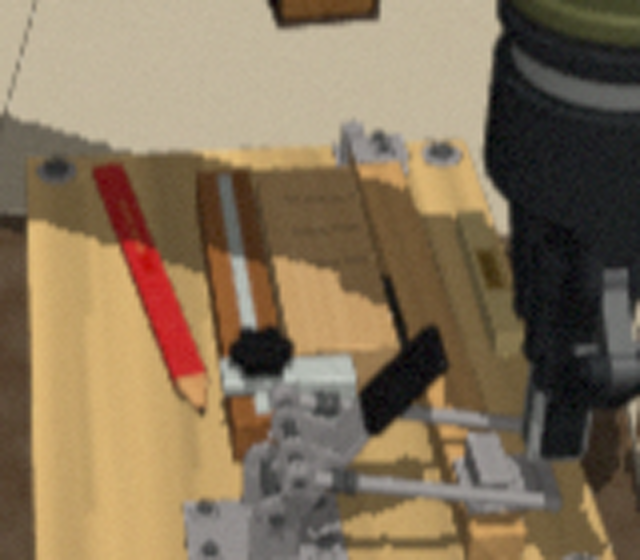

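```bash
python3 -m crank '[[0,0.002,0,0,0,0,0],[0,0.004,0,0,0,0,0],[0,0.005,0,0,0,0,0],[0,0.005,0,0,0,0,0]]' | grep -E 'pos|force'; python3 -m crank '[[0,0.001,0,0,0,0,0],[0,0.002,0,0,0,0,0],[0,0.002,0,0,0,0,0]]' | grep -E 'pos|force'
```

```text
tool_pos: [685.4, -104.6, 46.8]
ft_force: [0.9, -0.0, -0.3]
tool_pos: [685.4, -104.6, 45.6]
ft_force: [-0.0, -0.5, -0.0]
```

```bash
python3 -m crank '[[0,0.001,0,0,0,0,0],[0,0.002,0,0,0,0,0],[0,0.002,0,0,0,0,0]]' | grep -E 'pos|force'
python3 - <<'E'
from h import *
st()
g,d=viewer.grab_frame('side');np.save('pics/side9.npy',d);cv2.imwrite('pics/side9.png',cv2.resize(g[230:330,270:390,::-1],None,fx=6,fy=6,interpolation=cv2.INTER_CUBIC))
E
```

```text
tool_pos: [685.3, -104.6, 44.2]
ft_force: [0.1, 0.2, -0.3]
t10.65 tcp jig [  72.2 -115.4   44.2] F jig [ 0.2  0.1 -0.3] gap 0.003
```

View pics/side9.png

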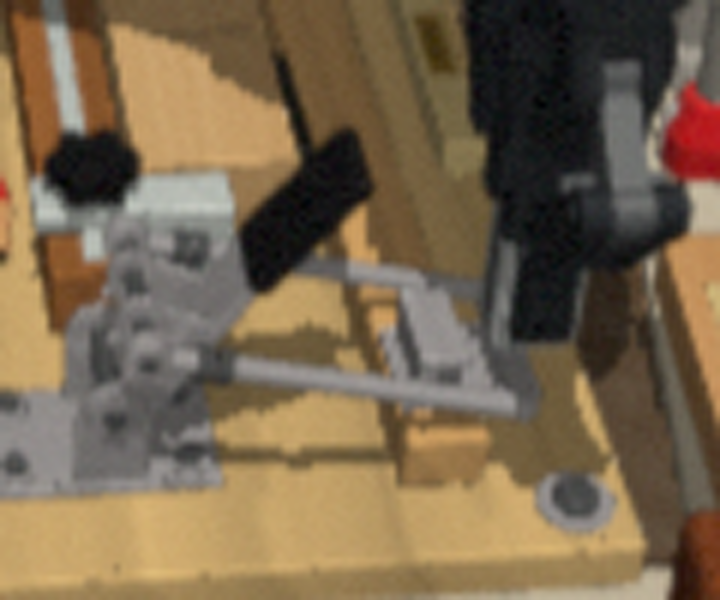

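```bash
python3 -m crank '[[0,0.001,0,0,0,0,0],[0,0.002,0,0,0,0,0],[0,0.003,0,0,0,0,0],[0,0.003,0,0,0,0,0]]' | grep -E 'pos|force'
python3 -m crank '[[0,-0.03,0,0,0,0,0],[0,-0.08,0,0,0,0,0],[0.8,-0.12,0,0,0,0.06,0],[0.8,-0.12,0,0,0,0.12,0],[0.8,-0.12,0,0,0,0.18,0],[0.8,-0.12,0,0,0,0.25,0],[0.8,-0.12,0,0,0,0.25,0]]' | grep -E 'pos|force'
cat >> h.py <<'E'
def cmdt(tj,tilt=15):
    s=ctrl.state();Rm=R.from_quat(s['eef_rot']);t=J2W(P0,np.array(tj,float))[0]
    d=Rm.inv().apply(t-s['tool_pos'])/600
    y=JV([0,1,0]);x=np.array([0,0,-1.]);Rt=R.from_rotvec(np.radians(tilt)*y)*R.from_matrix(np.c_[x,y,np.cross(x,y)])
    return np.round(d,4).tolist(),np.round((Rm.inv()*Rt).as_rotvec()/np.radians(60),4).tolist()
def pic(n,cam='side',r=(230,330,270,390),f=6):
    g,d=viewer.grab_frame(cam);cv2.imwrite(f'pics/{n}.png',cv2.resize(g[r[0]:r[1],r[2]:r[3],::-1],None,fx=f,fy=f,interpolation=cv2.INTER_CUBIC));return g,d
E
python3 - <<'E'
from h import *
st();print(cmdt((65,-115,90)),cmdt((48.7+13,-115,36.3+48)),cmdt((48.7,-115,36.3)))
pic('side10');pic('top10','top',(140,290,240,400),4.5)
E
```

```text
tool_pos: [685.5, -104.6, 43.8]
ft_force: [-2.0, 0.3, 6.5]
tool_pos: [686.4, -102.8, 112.8]
ft_force: [0.1, 0.7, -1.4]
t11.62 tcp jig [  73.5 -113.8  112.8] F jig [ 0.2  0.7 -1.4] gap 0.704
([0.0403, -0.0019, -0.0037], [0.005, -0.0028, 0.0006]) ([0.0509, -0.0019, -0.0066], [0.005, -0.0028, 0.0006]) ([0.1338, -0.0018, -0.0065], [0.005, -0.0028, 0.0006])
```

View pics/side10.png

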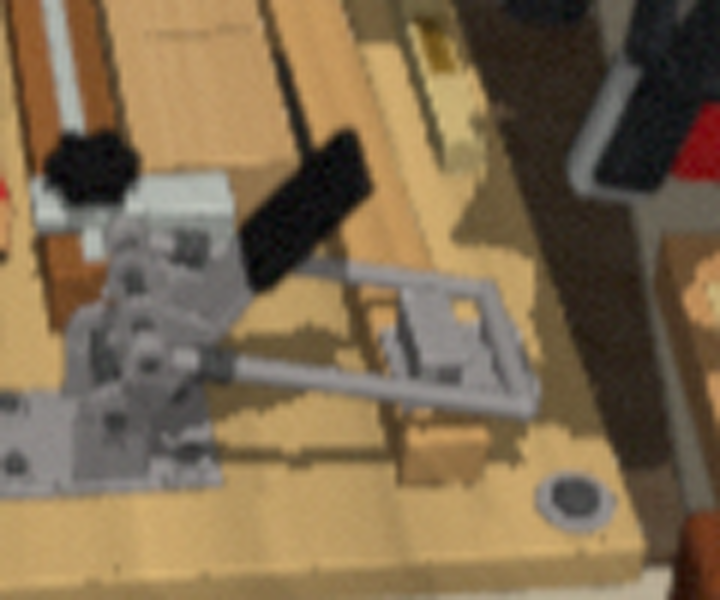

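View pics/top10.png

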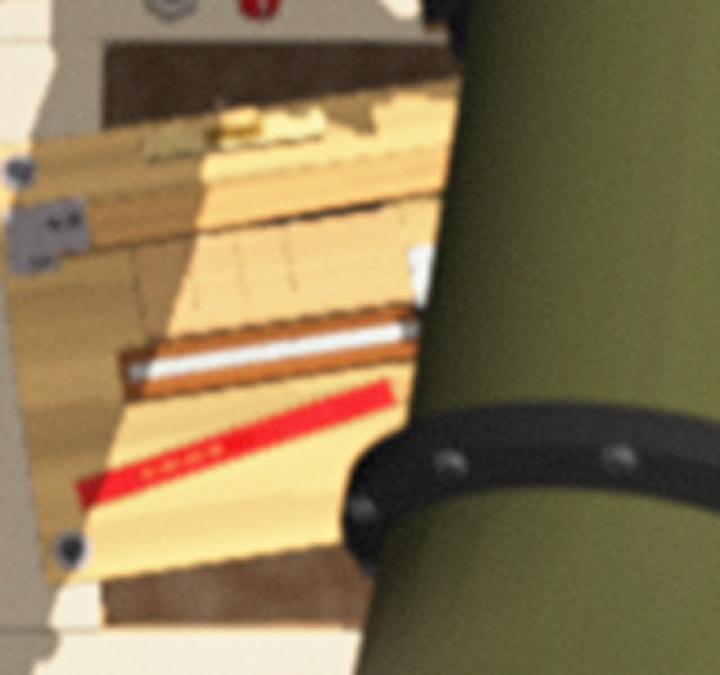

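```bash
python3 - <<'E'
from h import *
f=lambda c:np.array(c)/6+[270,230]-.4
print(W2J(P0,unproj('side',[f((530,400)),f((487,288))],41)).round(1))
print('lip edge/post',W2J(P0,unproj('side',[f((442,290)),f((472,365)),f((402,290)),f((410,365))],50.5)).round(1))
print('jaw end',W2J(P0,unproj('side',[f((487,440)),f((400,440))],34)).round(1))
print('near leg root',yplane('side',f((230,366)),-136).round(1))
E
```

```text
[[  66.9 -136.5   41. ]
 [  65.4  -95.6   41. ]]
lip edge/post [[  50.5 -105.6   50.5]
 [  52.2 -132.8   50.5]
 [  40.4 -104.8   50.5]
 [  36.9 -131.6   50.5]]
jaw end [[  55.5 -142.3   34. ]
 [  34.  -140.6   34. ]]
near leg root [  -9.  -136.    57.9]
```

```bash
python3 -m crank '[[0.75,0.03,-0.003,-0.0065,0.005,-0.003,0],[0.75,0.06,-0.003,-0.0065,0.005,-0.003,0],[0.75,0.09,-0.003,-0.0065,0.005,-0.003,0],[0.75,0.11,-0.003,-0.0065,0.005,-0.003,0],[0.75,0.125,-0.003,-0.0065,0.005,-0.003,0],[0.75,0.13,-0.003,-0.0065,0.005,-0.003,0],[0.75,0.13,-0.003,-0.0065,0.005,-0.003,0]]' | grep -E 'pos|force'
python3 - <<'E'
from h import *
st();print(cmdt((48.7,-115.5,36.3)))
pic('side11')
E
```

```text
tool_pos: [661.6, -109.9, 39.7]
ft_force: [0.8, 0.5, -0.6]
t12.30 tcp jig [  47.9 -117.    39.7] F jig [ 0.9  0.3 -0.6] gap 0.75
([0.0052, 0.0026, 0.0027], [-0.0021, 0.0035, 0.0005])
```

View pics/side11.png

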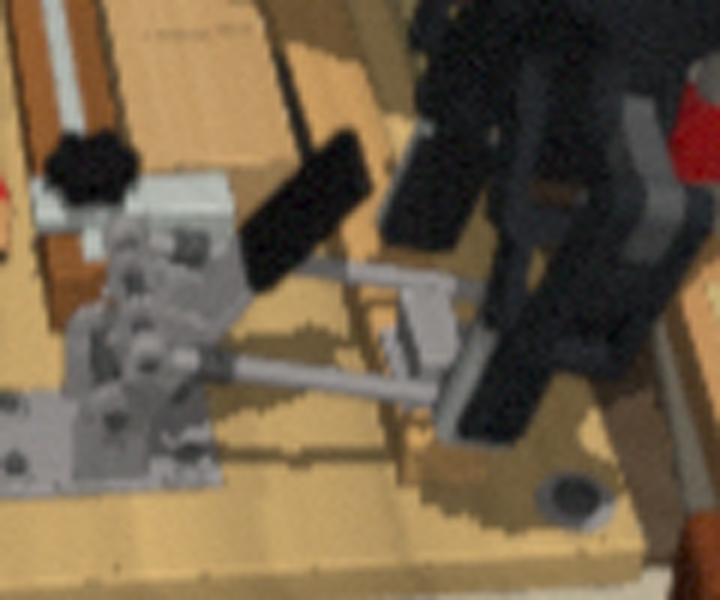

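```bash
python3 -m crank '[[0.75,0.003,0.002,0.002,0,0.003,0],[0.75,0.003,0.002,0.002,0,0.003,0],[0.4,0.003,0.002,0.002,0,0.003,0],[0.4,0.003,0.002,0.002,0,0.003,0],[0.4,0.003,0.002,0.002,0,0.003,0],[0.4,0.003,0.002,0.002,0,0.003,0],[0.4,0.003,0.002,0.002,0,0.003,0]]' 20 
python3 - <<'E'
from h import *
st()
pic('side12')
E
```

```text
time: 12.93
tool_pos: [664.0, -109.9, 39.5]
eef_rot: [-0.061, 0.79, 0.044, 0.609]
ft_force: [2.9, -3.3, 4.6]
finger_gap: 0.55
t12.93 tcp jig [  50.2 -117.4   39.5] F jig [ 2.4 -3.7  4.6] gap 0.55
```

View pics/side12.png

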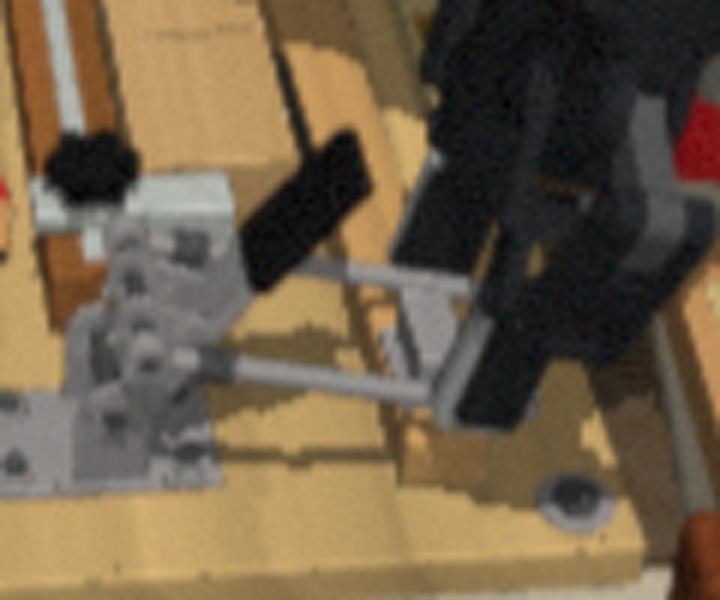

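```bash
python3 -m crank '[[0.4,0.0013,0,-0.005,0,0,0],[0.4,0.0026,0,-0.01,0,0,0],[0.4,0.004,0,-0.015,0,0,0],[0.4,0.0053,0,-0.02,0,0,0],[0.4,0.0053,0,-0.02,0,0,0]]'
python3 - <<'E'
from h import *
st()
pic('side13')
E
```

```text
time: 13.4
tool_pos: [653.3, -111.5, 39.6]
eef_rot: [-0.061, 0.788, 0.044, 0.61]
ft_force: [5.2, -2.4, 1.1]
finger_gap: 0.543
t13.40 tcp jig [  39.4 -117.4   39.6] F jig [ 4.8 -3.2  1.1] gap 0.543
```

View pics/side13.png

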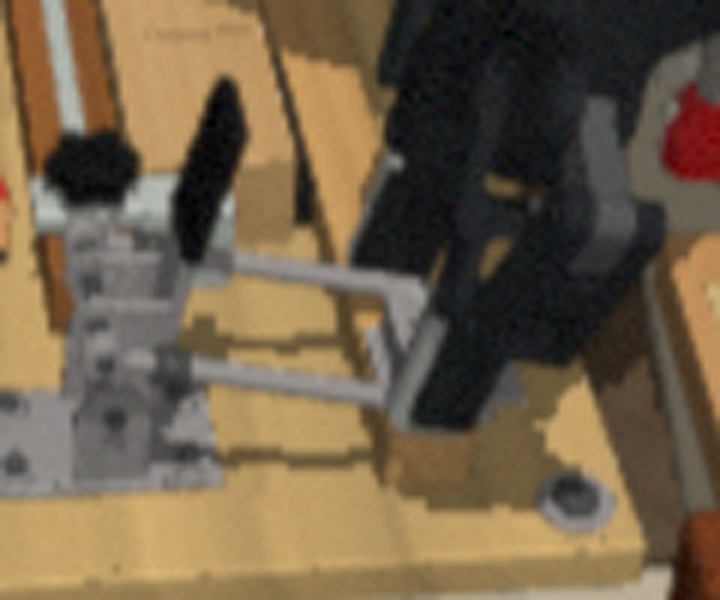

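```bash
python3 -m crank '[[0.4,0.001,0,-0.003,0,0,0],[0.4,0.0016,0,-0.006,0,0,0],[0.4,0.0022,0,-0.01,0,0,0],[0.4,0.0022,0,-0.01,0,0,0]]'
python3 - <<'E'
from h import *
st()
pic('side14')
E
```

```text
time: 13.78
tool_pos: [648.6, -112.2, 39.6]
eef_rot: [-0.061, 0.787, 0.044, 0.612]
ft_force: [4.7, -2.5, -0.6]
finger_gap: 0.545
t13.78 tcp jig [  34.7 -117.3   39.6] F jig [ 4.3 -3.2 -0.6] gap 0.545
```

View pics/side14.png

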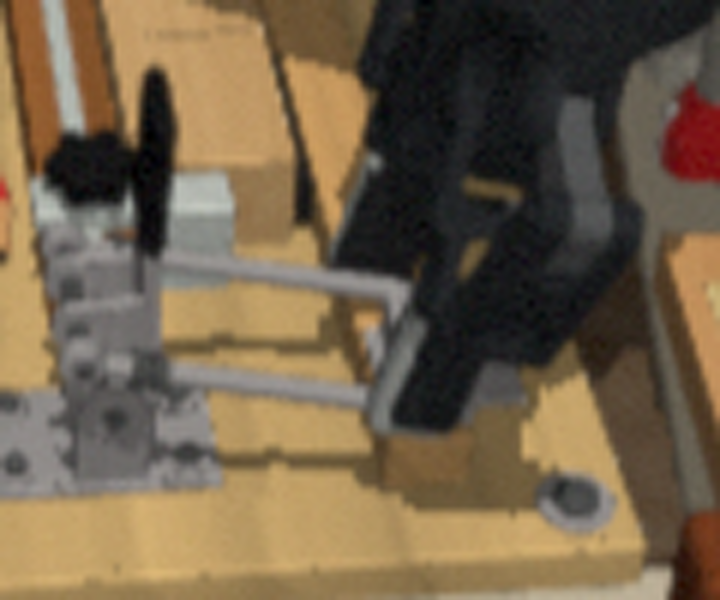

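```bash
for i in 1 2; do python3 -m crank '[[0.4,0.001,0,-0.003,0,0,0],[0.4,0.0014,0,-0.005,0,0,0],[0.4,0.0014,0,-0.005,0,0,0]]'; python3 -c "
from h import *
st()"; done
python3 - <<'E'
from h import *
pic('side15')
E
```

```text
time: 14.08
tool_pos: [647.2, -112.4, 39.3]
eef_rot: [-0.061, 0.786, 0.044, 0.613]
ft_force: [6.3, -2.6, 0.2]
finger_gap: 0.551
t14.08 tcp jig [  33.3 -117.3   39.3] F jig [ 5.8 -3.6  0.2] gap 0.551
time: 14.33
tool_pos: [645.9, -112.6, 39.2]
eef_rot: [-0.062, 0.785, 0.044, 0.615]
ft_force: [5.7, -2.5, -0.7]
finger_gap: 0.548
t14.33 tcp jig [  32.  -117.3   39.2] F jig [ 5.2 -3.3 -0.7] gap 0.548
```

View pics/side15.png

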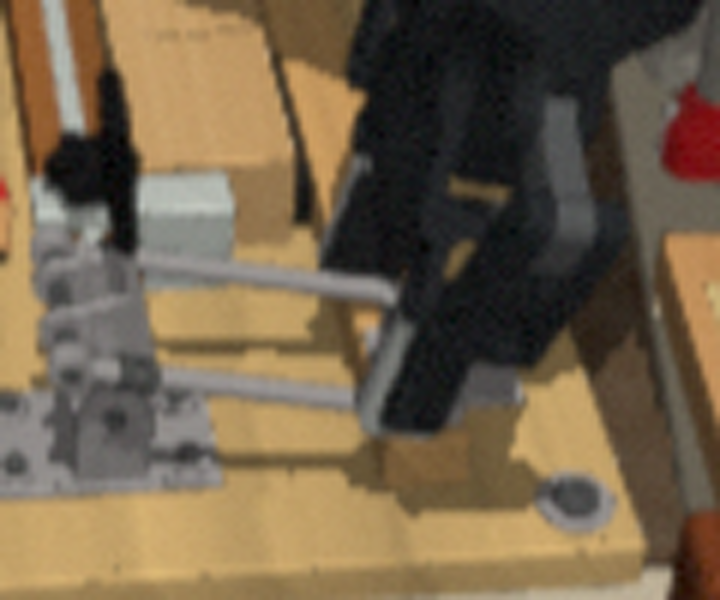

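```bash
for i in 1 2; do python3 -m crank '[[0.4,0.001,0,-0.004,0,0,0],[0.4,0.0018,0,-0.007,0,0,0],[0.4,0.0018,0,-0.007,0,0,0]]' >/dev/null; python3 -c "
from h import *
s=st();print(cmdt((30,-117,39))[1])"; done
python3 - <<'E'
from h import *
pic('side16')
E
```

```text
t14.63 tcp jig [  29.7 -117.3   39. ] F jig [ 5.4 -3.2 -0.6] gap 0.546
[-0.0016, 0.024, 0.0062]
t14.88 tcp jig [  28.2 -117.3   38.8] F jig [ 8.1 -4.4 -2.1] gap 0.551
[-0.0013, 0.0305, 0.007]
```

View pics/side16.png

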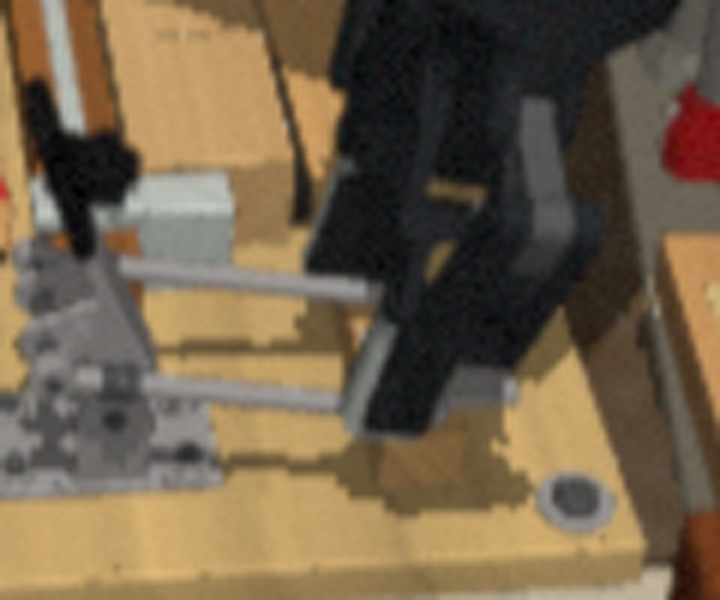

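```bash
python3 -m crank '[[0.75,0,0,0,0,0,0],[0.75,0,0,0,0,0,0],[0.75,0,0,0,0,0,0],[0.75,-0.02,0,0,0,0,0],[0.75,-0.06,0,0.02,0,0,0],[0.75,-0.12,0,0.05,0,0,0],[0.75,-0.18,0,0.08,0,0,0],[0.75,-0.18,0,0.1,0,0,0]]'
python3 - <<'E'
from h import *
st();pic('side17');pic('top17','top',(140,290,240,400),4.5)
E
```

```text
time: 15.6
tool_pos: [729.6, -98.8, 139.2]
eef_rot: [-0.063, 0.777, 0.045, 0.625]
ft_force: [-0.0, 0.2, 0.8]
finger_gap: 0.748
t15.60 tcp jig [ 116.8 -116.4  139.2] F jig [-0.   0.2  0.8] gap 0.748
```

View pics/side17.png

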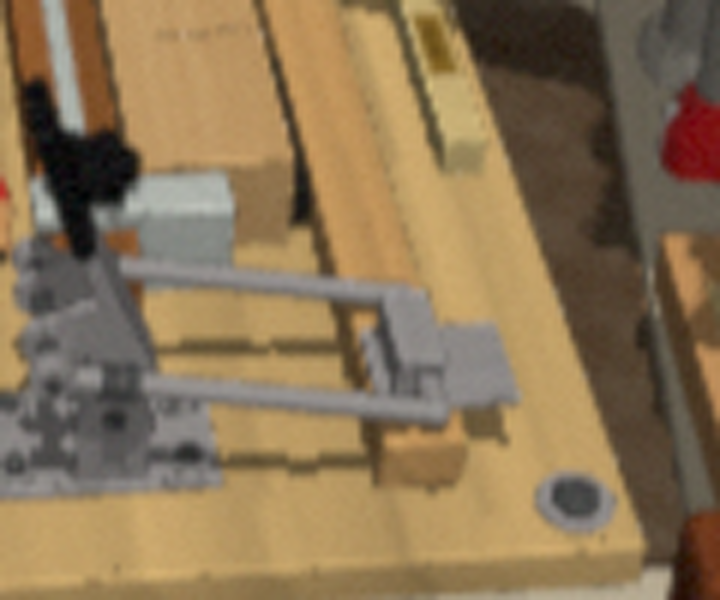

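View pics/top17.png

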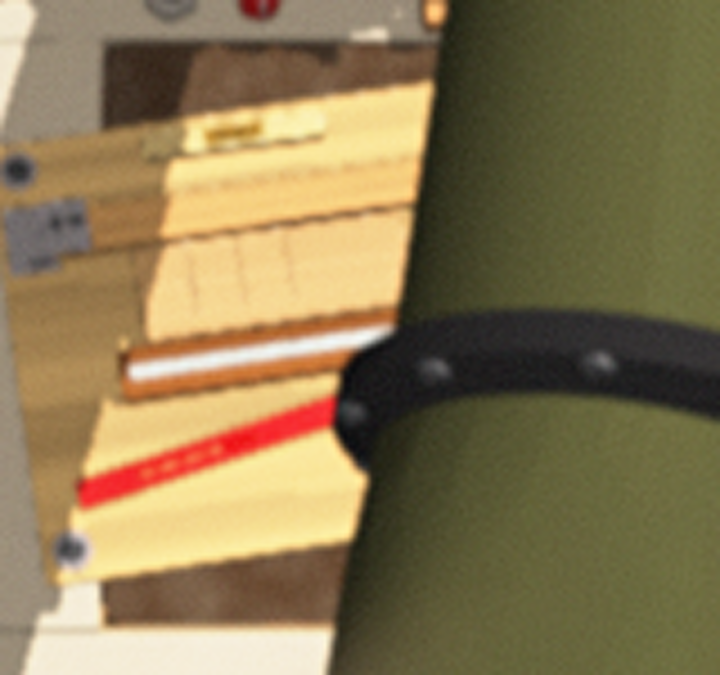

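```bash
python3 - <<'E'
from h import *
print(cmd((-15,-115.5,112)))
f=lambda c:np.array(c)/6+[270,230]-.4
for c in((35,90),(85,245)):print(yplane('side',f(c),-115).round(1))
for c in((430,410),):print('bar',W2J(P0,unproj('side',f(c),42)).round(1))
E
```

```text
([0.0807, 0.001, -0.2015], [0.0017, -0.2162, 0.0074])
[ -55.5 -115.   129.6]
[ -42.6 -115.    80.6]
bar [[  41.1 -138.9   42. ]]
```

```bash
python3 -m crank '[[0,0.01,0,-0.04,0,-0.08,0],[0,0.02,0,-0.08,0,-0.16,0.004],[0,0.04,0,-0.12,0,-0.21,0.007],[0,0.06,0,-0.16,0.0017,-0.216,0.0074],[0,0.0807,0.001,-0.2,0.0017,-0.216,0.0074],[0,0.0807,0.001,-0.2015,0.0017,-0.216,0.0074],[0,0.0807,0.001,-0.2015,0.0017,-0.216,0.0074]]' 40
python3 - <<'E'
from h import *
st();print(cmd((-33,-115.5,108)));pic('side18')
E
```

```text
time: 16.28
tool_pos: [596.3, -118.2, 111.5]
eef_rot: [-0.053, 0.706, 0.054, 0.704]
ft_force: [0.7, -0.1, 0.0]
finger_gap: -0.002
t16.28 tcp jig [ -17.9 -115.3  111.5] F jig [ 0.6 -0.2  0. ] gap -0.002
([0.0058, -0.0004, -0.0251], [-0.0016, -0.0028, -0.0017])
```

View pics/side18.png

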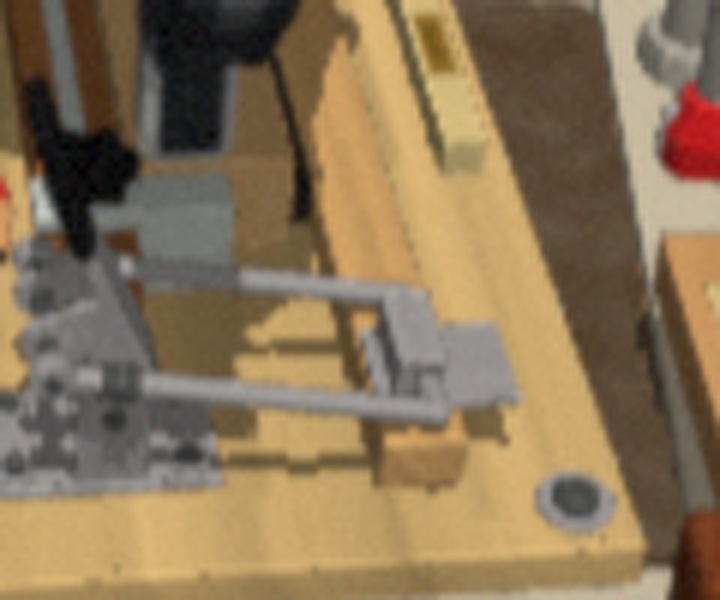

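```bash
python3 -m crank '[[0,0.004,0,-0.013,0,-0.0028,0],[0,0.0053,0,-0.026,0,-0.0028,0],[0,0.007,0,-0.034,0,-0.0028,0],[0,0.009,0,-0.041,0,-0.0028,0],[0,0.0108,0,-0.048,0,-0.0028,0],[0,0.0108,0,-0.048,0,-0.0028,0]]' | grep force
python3 - <<'E'
from h import *
st();pic('side19')
E
```

```text
ft_force: [3.3, 0.2, 0.9]
t16.83 tcp jig [ -44.  -115.   106.1] F jig [ 3.3 -0.3  0.9] gap 0.002
```

View pics/side19.png

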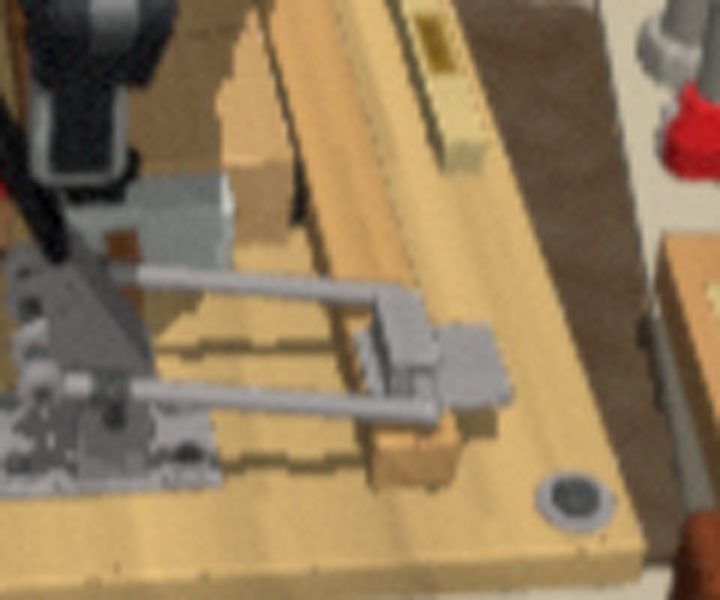

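```bash
python3 -m crank '[[0,0.003,0,-0.009,0,0,0],[0,0.007,0,-0.018,0,0,0],[0,0.0125,0,-0.027,0,0,0],[0,0.019,0,-0.036,0,0,0],[0,0.026,0,-0.045,0,0,0],[0,0.026,0,-0.045,0,0,0]]' | grep force
python3 - <<'E'
from h import *
st();pic('side20')
E
```

```text
ft_force: [0.9, -0.1, 4.1]
t17.38 tcp jig [ -71.1 -115.1   90.7] F jig [ 0.9 -0.3  4.1] gap 0.001
```

View pics/side20.png

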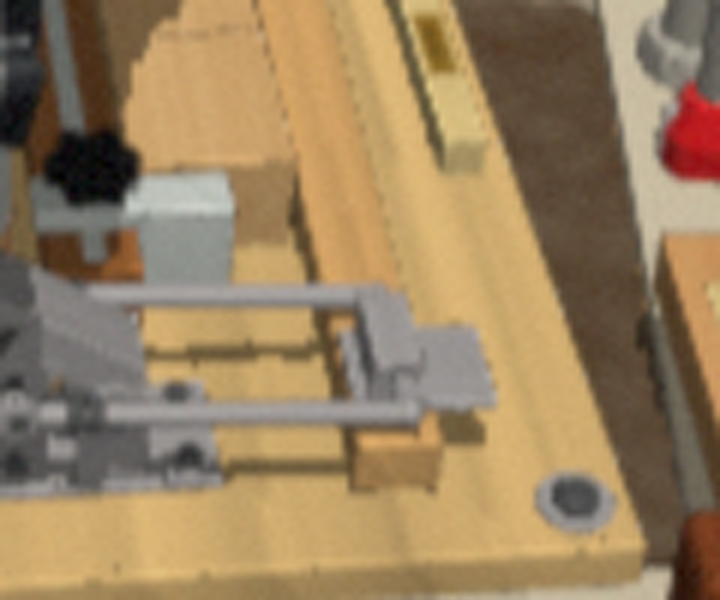

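```bash
python3 -m crank '[[0,0.008,0,-0.007,0,0,0],[0,0.0165,0,-0.014,0,0,0],[0,0.026,0,-0.02,0,0,0],[0,0.0362,0,-0.0257,0,0,0],[0,0.044,0,-0.029,0,0,0],[0,0.052,0,-0.032,0,0,0],[0,0.0565,0,-0.033,0,0,0],[0,0.0565,0,-0.033,0,0,0]]' | grep force
python3 - <<'E'
from h import *
st();pic('side21',r=(220,330,240,370))
E
```

```text
ft_force: [-0.5, 0.1, 0.2]
t18.10 tcp jig [ -91.7 -115.1   56.1] F jig [-0.5  0.2  0.2] gap -0.0
```

View pics/side21.png

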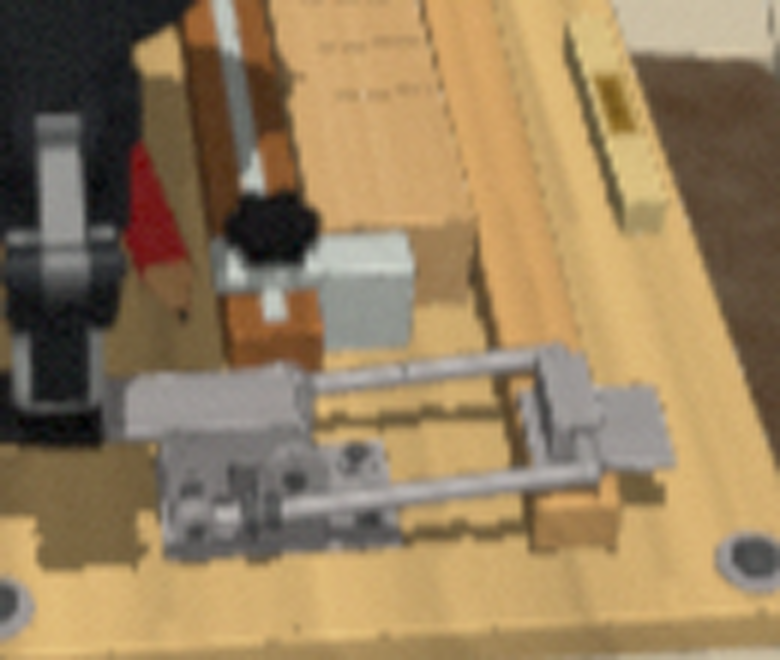

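```bash
python3 -m crank '[[0,0.0015,0,0,0,0,0],[0,0.003,0,0,0,0,0],[0,0.003,0,0,0,0,0]]' | grep -E 'pos|force'; python3 -m crank '[[0,-0.02,0,0,0,0,0],[0,-0.07,0,0,0,0,0],[0,-0.13,0,0,0,0,0],[0,-0.19,0,-0.03,0,0,0],[0,-0.25,0,-0.09,0,0,0],[0,-0.3,0.06,-0.15,0,0,0],[0,-0.3,0.12,-0.15,0,0,0],[0,-0.3,0.18,-0.15,0,0,0],[0,-0.3,0.24,-0.15,0,0,0],[0,-0.3,0.3,-0.15,0,0,0],[0,-0.3,0.36,-0.15,0,0,0],[0,-0.3,0.36,-0.15,0,0,0]]' | grep -E 'pos|force'
python3 - <<'E'
from h import *
st();g,d=pic('side22',r=(210,330,240,370));np.save('pics/s22.npy',d);g,d=pic('top22','top',(140,290,220,400),4.4);np.save('pics/t22.npy',d)
E
```

```text
tool_pos: [524.2, -129.2, 55.6]
ft_force: [-2.8, 1.0, 7.4]
tool_pos: [400.5, 77.5, 235.6]
ft_force: [-0.6, 0.4, 0.4]
t19.40 tcp jig [-181.7  107.9  235.6] F jig [-0.5  0.5  0.4] gap 0.002
```

View pics/side22.png

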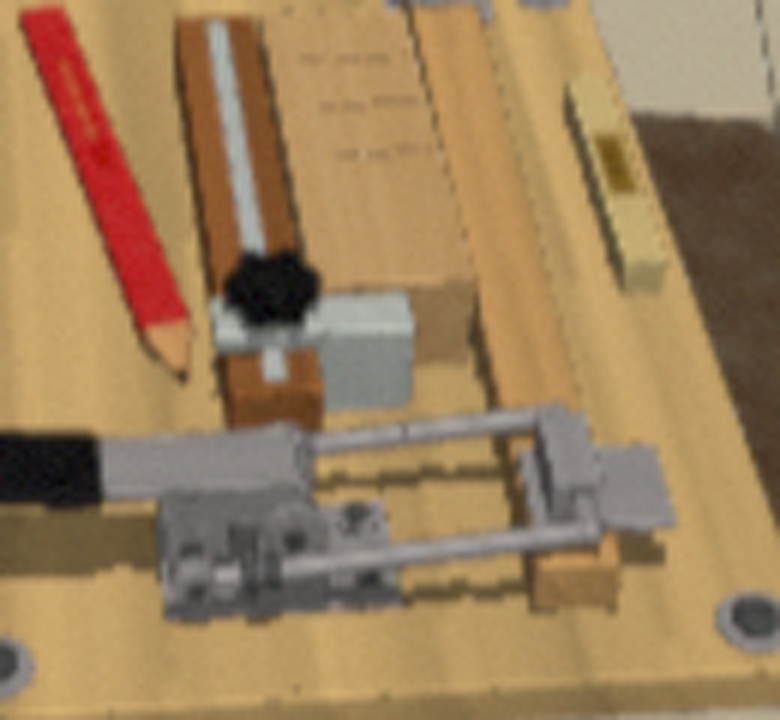

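View pics/top22.png

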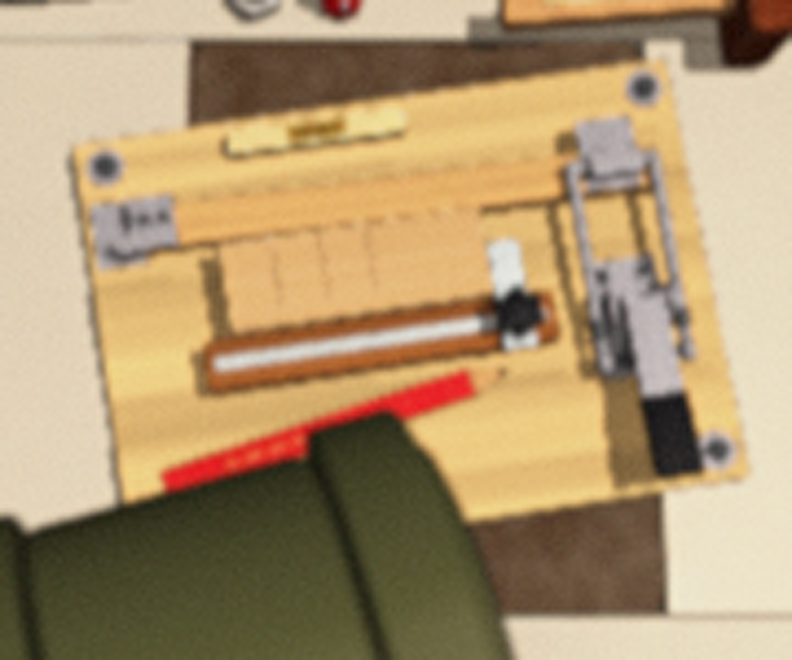

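```bash
python3 - <<'E'
from h import *
a=cv2.imread('pics/top5.png') # offset(140,200) x4
g,d=viewer.grab_frame('top');cv2.imwrite('pics/topf.png',g[:,:,::-1])
# region cols 255..345 rows 170..225 
A=a[(170-140)*4:(225-140)*4,(290-200)*4:(345-200)*4];A=cv2.resize(A,None,fx=1.6,fy=1.6)
B=cv2.resize(g[170:225,290:345,::-1],(A.shape[1],A.shape[0]),interpolation=cv2.INTER_CUBIC)
cv2.imwrite('pics/cmp.png',np.hstack([A,B]))
E
```

```text
(no output)
```

View pics/cmp.png

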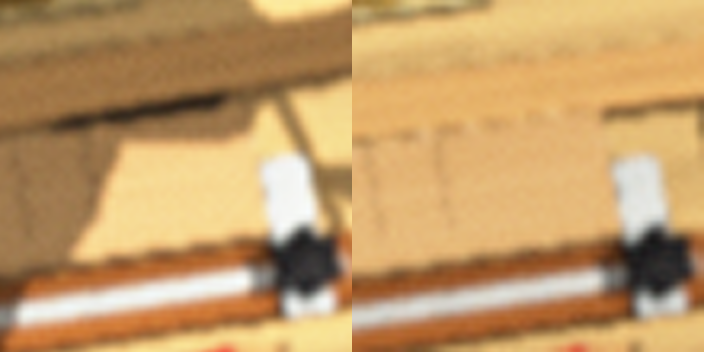

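```bash
python3 - <<'E'
from h import *
f=cv2.imread('pics/topf.png').astype(float)
a=cv2.imread('pics/top5.png');a=cv2.resize(a,None,fx=.25,fy=.25,interpolation=cv2.INTER_AREA).astype(float)
o=cv2.imread('pics/top0.png').astype(float)
ys=np.arange(-64,-34,1.)
for x in(-12,-8,-4,8,13,17):
    uv=proj('top',J2W(P0,np.c_[np.full(len(ys),x),ys,np.full(len(ys),46.)]))
    print('x',x)
    for nm,im,off in(('init',o,(0,0)),('home',a,(200,140)),('fin',f,(0,0))):
        I=[map_coordinates(im[...,c],[uv[:,1]-off[1],uv[:,0]-off[0]],order=1) for c in range(3)]
        print(nm,'R',np.int32(I[2]).tolist());print('   B',np.int32(I[0]).tolist())
E
```

```text
x -12
init R [136, 154, 172, 185, 197, 203, 207, 208, 207, 206, 205, 205, 207, 208, 208, 208, 198, 186, 162, 130, 104, 85, 74, 84, 95, 100, 106, 109, 112, 117]
   B [70, 96, 123, 151, 179, 194, 202, 205, 203, 202, 202, 202, 202, 203, 202, 202, 193, 181, 157, 125, 97, 76, 58, 54, 50, 50, 49, 51, 53, 55]
home R [186, 205, 223, 233, 242, 245, 246, 246, 246, 245, 245, 245, 245, 245, 244, 244, 244, 244, 244, 244, 245, 246, 247, 247, 247, 247, 247, 246, 246, 246]
   B [103, 136, 169, 199, 230, 241, 245, 247, 245, 244, 243, 243, 243, 243, 243, 243, 240, 236, 222, 201, 181, 165, 153, 149, 145, 145, 145, 145, 144, 144]
fin R [221, 219, 216, 219, 223, 226, 228, 228, 227, 227, 228, 228, 228, 228, 227, 226, 225, 225, 225, 226, 227, 229, 230, 230, 230, 230, 230, 230, 230, 230]
   B [114, 132, 150, 175, 201, 215, 223, 225, 224, 223, 224, 225, 224, 223, 222, 221, 215, 207, 191, 168, 149, 135, 124, 122, 120, 119, 118, 120, 123, 124]
x -8
init R [123, 137, 154, 174, 189, 198, 205, 206, 207, 206, 206, 205, 205, 205, 204, 201, 194, 179, 149, 119, 94, 70, 75, 81, 91, 101, 106, 108, 109, 110]
   B [68, 8
[... 3773 characters left out ...]
2, 103, 102, 102, 101, 101, 101, 101, 100, 100, 101, 102, 103, 104, 103, 102, 102, 103]
home R [236, 227, 210, 189, 176, 167, 170, 187, 205, 222, 239, 242, 245, 246, 247, 245, 243, 237, 228, 219, 207, 196, 191, 187, 186, 185, 182, 178, 175, 173]
   B [129, 120, 107, 94, 86, 82, 83, 92, 102, 117, 132, 138, 143, 144, 144, 141, 137, 132, 123, 114, 106, 99, 95, 92, 91, 90, 88, 86, 85, 84]
fin R [225, 226, 225, 224, 223, 223, 221, 219, 219, 221, 222, 223, 223, 224, 224, 224, 223, 223, 223, 223, 226, 228, 228, 228, 227, 227, 227, 227, 228, 228]
   B [116, 115, 115, 115, 115, 114, 112, 110, 110, 111, 113, 114, 114, 114, 114, 114, 115, 115, 116, 116, 117, 118, 118, 118, 117, 115, 115, 117, 117, 117]
```

```bash
python3 - <<'E'
from h import *
for cam,n in(('top','t22'),('side','s22')):
    q=W2J(P0,cloud(cam,np.load(f'pics/{n}.npy')).reshape(-1,3))
    m=(q[:,0]>-122)&(q[:,0]<-82)&(abs(q[:,1]+115)<9)&(q[:,2]>45)
    if m.sum()>10:
        c=np.polyfit(q[m,0],q[m,2],1);print(cam,m.sum(),'slope',c[0],'z@-102',np.polyval(c,-102))
    m=(q[:,0]>-22)&(q[:,0]<27)&(q[:,1]>-40)&(q[:,1]<80)&(q[:,2]>40);print('blank z',np.median(q[m,2]))
    m=(abs(q[:,0]-38)<6)&(abs(q[:,1]+115)<10);print('keeper top',np.percentile(q[m,2],90))
def f(c):return np.array(c)/6+[240,210]-.4
print('bar end',W2J(P0,unproj('side',[f((597,528))],41)).round(1),'jaw end',W2J(P0,unproj('side',[f((530,570)),f((618,566))],34)).round(1))
E
```

```text
top 160 slope -0.10022906111725517 z@-102 55.44553986124892
blank z 46.75896679835358
keeper top 52.04398048438611
side 216 slope -0.11129296349100778 z@-102 56.776751329806245
blank z 47.98006515949612
keeper top 52.17192380000106
bar end [[  38.4 -137.    41. ]] jaw end [[  21.  -143.    34. ]
 [  42.9 -143.4   34. ]]
```

```bash
python3 - <<'E'
from h import *
for cam,n in(('top','t22'),('side','s22')):
    q=W2J(P0,cloud(cam,np.load(f'pics/{n}.npy')).reshape(-1,3))
    for x in range(-130,-30,8):
        m=(abs(q[:,0]-x)<4)&(abs(q[:,1]+115)<6);print(cam,x,m.sum(),np.round(np.percentile(q[m,2],[10,50,90]),1) if m.sum() else '')
E
```

```text
top -130 18 [-3.7 -1.   0.3]
top -122 28 [ 9.1 16.2 58.6]
top -114 30 [14.6 56.1 57.7]
top -106 28 [13.7 55.2 57.5]
top -98 27 [13.2 54.3 56.7]
top -90 25 [15.9 53.8 55.2]
top -82 28 [15.  52.9 54.7]
top -74 30 [14.4 52.4 53.9]
top -66 26 [15.4 53.  54.5]
top -58 20 [51.7 52.8 54.2]
top -50 23 [51.1 52.3 54.3]
top -42 22 [21.3 52.2 53.4]
top -34 12 [50.4 51.7 54. ]
side -130 28 [-0.4  0.6  1.8]
side -122 51 [15.3 17.5 59.1]
side -114 64 [15.7 56.9 59. ]
side -106 62 [15.3 17.3 58. ]
side -98 60 [15.1 17.7 57.3]
side -90 62 [15.4 53.4 56.4]
side -82 59 [15.5 17.6 55.3]
side -74 59 [15.4 18.6 54.7]
side -66 45 [17.  53.4 54.7]
side -58 28 [52.9 53.6 54.8]
side -50 48 [18.6 53.4 54.5]
side -42 31 [18.6 53.7 54.7]
side -34 15 [49.5 53.2 54.1]
```

```bash
python3 -c "
from h import *
st();print(ctrl.job_done())"
```

```text
t19.55 tcp jig [-181.3  100.2  235.4] F jig [ 0.1 -0.7  0.7] gap 0.001
the job is handed in; nothing more can be done
None
```

I slid the blank home, hooked the loop under the keeper's lip and pushed the lever past centre until it lay down. I handed the job in at 19.6 s; no verdict was reported.

**What I did:**
- **Blank:** I pushed it along the fence to the stop with at most about 4.5 N.
- **Loop:** I pressed the bar down onto the keeper's foot, which also carried the lever to its open limit. I then pinched the legs and drew the bar in under the lip.
- **Lever:** The readings at the end of each move showed no more than about 4 N while closing. A last check press when it was down read 7.4 N.

**Last checks:**
- **Stop and blank:** The stop's image position matches the earlier pictures to within about a pixel. The blank's end is within about 0.5 mm of where it met the stop, with no gap visible.
- **Lever:** The steel part is flat, and the middle of the grip face is at about 56 mm, its shut height.
- **Loop and jaw:** The bar is at about x 38 mm, under the lip. The jaw's end is drawn in to about x 32 mm, which is roughly -0.01 by my pixel reading. That is too coarse to settle the -0.012 limit by itself, but the lever being fully shut with the loop in the keeper implies about -0.03.
- **Arm:** It is clear of everything and the force reads about zero.

**Disagreements:**
- **Grip slope:** A straight-line fit over the grip alone gave a slope of about 0.1 rad. I put this down to the grip being angled slightly, because the steel part is level and the face height is right.
- **Jaw dragged early:** The jaw moved in about 6 mm with the bar, before the bar was under the lip. I think friction on the keeper's foot did this, and it did no harm.

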